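Empty the mould and load the nest carrier for the tufting machine

TASK

Fold the carrier's carry handle down out of the way, then lift the two moulded brush bodies out of the open mould and gather the loose ones from the bench, and drop every one of them, knob up, into a nest of the carrier, one to a nest and sitting flat on the nest floor; any nest will do. When all are in, swing the carry handle back up until it snaps upright, ready to be carried, and leave the other things on the bench where they are.

Things in the scene. Friction and masses are not known exactly. Their poses are not given: they have to be found in the camera images.
- brush_body1: moulded black plastic brush body, upright, 38 high: round flange 52 across (side 10 high, sloping in to 14 high, foot chamfered 1.5) with a plain round grip knob 26 across in its middle from 14 to 38 high; 34 to 55 g. Origin at the centre of its flat underside, z up through the knob. It starts in a cavity of the mould, its flange sunk in the cavity and its knob standing clear.
- brush_body2: moulded black plastic brush body, upright, 38 high: round flange 52 across (side 10 high, sloping in to 14 high, foot chamfered 1.5) with a plain round grip knob 26 across in its middle from 14 to 38 high; 34 to 55 g. Origin at the centre of its flat underside, z up through the knob. It starts in a cavity of the mould, its flange sunk in the cavity and its knob standing clear.
- brush_body3: moulded black plastic brush body, upright, 38 high: round flange 52 across (side 10 high, sloping in to 14 high, foot chamfered 1.5) with a plain round grip knob 26 across in its middle from 14 to 38 high; 34 to 55 g. Origin at the centre of its flat underside, z up through the knob. It starts on the bench on the right; it may be absent.
- brush_body4: moulded black plastic brush body, upright, 38 high: round flange 52 across (side 10 high, sloping in to 14 high, foot chamfered 1.5) with a plain round grip knob 26 across in its middle from 14 to 38 high; 34 to 55 g. Origin at the centre of its flat underside, z up through the knob. It starts on the bench on the right; it may be absent.
- brush_body5: moulded black plastic brush body, upright, 38 high: round flange 52 across (side 10 high, sloping in to 14 high, foot chamfered 1.5) with a plain round grip knob 26 across in its middle from 14 to 38 high; 34 to 55 g. Origin at the centre of its flat underside, z up through the knob. It starts on the bench on the right; it may be absent.
- brush_body6: moulded black plastic brush body, upright, 38 high: round flange 52 across (side 10 high, sloping in to 14 high, foot chamfered 1.5) with a plain round grip knob 26 across in its middle from 14 to 38 high; 34 to 55 g. Origin at the centre of its flat underside, z up through the knob. It starts on the bench on the right; it may be absent.
- brush_body7: moulded black plastic brush body, upright, 38 high: round flange 52 across (side 10 high, sloping in to 14 high, foot chamfered 1.5) with a plain round grip knob 26 across in its middle from 14 to 38 high; 34 to 55 g. Origin at the centre of its flat underside, z up through the knob. It starts on the bench on the right; it may be absent.
- brush_body8: moulded black plastic brush body, upright, 38 high: round flange 52 across (side 10 high, sloping in to 14 high, foot chamfered 1.5) with a plain round grip knob 26 across in its middle from 14 to 38 high; 34 to 55 g. Origin at the centre of its flat underside, z up through the knob. It starts on the bench on the right; it may be absent.
- carrier: aluminium nest carrier, fixed to the bench: plate 288 along its x, 162 along its y, 22 high, brackets 57 high at its x ends, carry handle folding down over its +y side (the robot's left). Origin at the centre of its underside. Eight round nests 56 across, 12 deep, mouth chamfered 2, floor 10 above the bench, centres at x -99, -33, 33, 99 and y -36, 36
- carry_handle (a joint): carry handle angle: 0 folded level at the carrier's +y side, 1.571 upright on its stop; it begins half raised. A sprung ball detent resists from about 1.1 and must be ridden over near 1.36; let go above 1.47 it snaps to the stop and stays, let go lower it swings back or sinks. Raising takes 5 to 9 N at the bar, passing the detent up to 15 N either way
- handle_grip (a point): middle of the handle's bar, which runs along the carrier's x, with a round black rubber sleeve 22 across and 120 long; it swings on a radius of 115 about handle_hinge: 40 above the bench folded, 155 upright, where it hangs over the middle of the plate in the way of loading. A steel arm 16 wide joins each end of the bar to the hinge, 158 from the middle
- handle_hinge (a point): middle of the handle's hinge line, which runs along the carrier's x, 40 above the bench over the middle of the carrier
- mould: lower half of a steel mould, open, fixed to the bench: clamp plate 250 x 130 x 18, cavity plate 206 x 130 with its top 55 above the bench, four guide pillars 14 across rising 25 above that (x +-89, y +-50). Two round cavities 54 across, 14 deep, at x +-50 along its x, floors 41 above the bench. Origin at the centre of its underside
- tape_roll: white paper roll of masking tape lying flat, outer diameter 54, hole 38, 20 high, among the loose brush bodies; origin at the centre of its underside. Not part of the job
- tin_cup: tin cup with three thin wooden sticks, diameter 72, cup 85 high, sticks up to 155; origin at the centre of its underside. Not part of the job
- spray_can: upright mould-release spray can, diameter 52, 155 high; origin at the centre of its underside. Not part of the job
- finished_brush: a finished short brush standing up: pale wooden foot, white band, black head, 58 across, 58 high; origin at the centre of its underside. Not part of the job
- wood_lids: stack of three pale wooden discs, 64 across, 30 high; origin at the centre of its underside. Not part of the job
- caliper: small caliper lying flat, about 115 x 55 x 12; origin under its slide. Not part of the job
- hex_driver: small screwdriver lying flat, 170 long; origin under its middle. Not part of the job
Not all that is in view belongs to the job. What is shaped like the brush_body7 but purple or red is not meant.

How it is judged:
By the outcome, as a careful person would: the job done as asked, in the order asked, and still so for the second after the job is handed in, with the robot touching nothing.
Of brush_body3, brush_body4, brush_body5, brush_body6, brush_body7, brush_body8 only 4 to 6 are there at a start; the rules pass over those that are not, and their reading is None.
At some moment in a run one of brush_body3, brush_body4, brush_body5, brush_body6, brush_body7, brush_body8 may be knocked a few centimetres aside while the robot is not near it.
Once in a run the grip may slacken for a moment while it holds something.
It also fails if it takes over 210 s, if anything falls off the work surface, if the arm or the gripper's body presses on something with over 40 N, if the wrist force passes 120 N, or if a joint passes its speed limit or range.

ROBOT

A 6-joint arm with a two-finger parallel gripper is mounted at the origin on the work surface. World frame = base frame: x ahead of the robot, y to its left, z up, the work surface at z = 0. Lengths are in m, angles in degrees, forces in N, time in s.
With the tool pointing down it reaches from about 0.375 to 0.75 m from the base axis. Payload 9 kg.
Tool frame: the origin (TCP) lies midway between the tips of the shut fingers; the grasp point (between the pads) lies 19 mm behind it; z points along the fingers, y is the line along which they close (so a half turn about z gives the same grasp; the last joint's range is limited). The gripper opens to 85 mm and grips with 20 to 120 N. Pads are 22 mm wide; open, the fingers measure 114 mm over their backs; the gripper's body (76 mm by 85 mm) begins 54 mm behind the grasp point. The pads swing forward as they close: fully open they stand 13 mm farther back than shut.
Start: joints at [53.761, 5.964, 5.575, 89.605, 0, 77.527], TCP at [0.242, 0.549, 0.231] pointing down, gripper open.
Joint ranges: [-171.21, 171.21], [-48.23, 106.86], [-62.78, 66.21], [-105.2, 120.99], [-86.42, 89.51], [-180, 180]. Speed limits (degrees/s): [127.2, 127.2, 147.25, 180, 180, 180].

INTERFACE

Orientations are given as a 3x3 rotation matrix whose columns are the frame's x, y, z axes.
In Python, from workcell import readout, cams, job gives the robot as it stands.
- The arm moves only by the tool servo_tool, never from a script. Its argument "steps" is a list of rows, each a list of 7 numbers: the shift along the tool's x, y, z as a fraction of full scale, then the turn, a rotation vector about the tool's x, y, z as a fraction of full scale, then the closure, from -1 (fully open) to 1 (shut). In form: [[tx, ty, tz, rx, ry, rz, grip], ...]. A call has 1 to 8 rows; each row shifts and turns the commanded pose from where the row before left it, along the tool's axes as they then stand; what a row does not reach is not made up. Full scale, the value 1, is 50 mm for a shift and 10 degrees for a turn. A row lasts 1/8 s, in which the tool goes at most 62.5 mm and 10.7 degrees, less where a joint would pass 70% of its speed; a pose out of reach is approached as far as the arm can. A call with a number of a shift or a turn outside -1 to 1 is refused whole. A call with a gripper value outside its range is refused whole. The fingers move at their own pace and stop on an object; "grip_force" is the grip in N (left out, the last holds). Time passes only in rows, so rows that do not move let the fingers close. It gives the time, the measured TCP pose, the force, the opening and the grip force at its end, in the units of the state.
- readout.sense(): the state, without advancing time (a new reading comes with each control period).
- cams.read_camera(name): name is "scene" or "top" or "wrist"; returns the picture (400x640x3 uint8, red, green, blue); there is no depth.
- cams.camera_info(name): a dict with "fx", "fy", "cx", "cy" (pixels), "origin" and "rotation" of the camera in the world; the wrist camera has in their place "mount" (4x4, takes a point from camera to tool coordinates, whose origin is the TCP and whose axes are the flange's). Camera axes: x right, y up, looking along -z (the intrinsics and any distortion apply to the point x, -y, -z); pixel columns grow to the right and rows downward; lengths in m; the calibration is good to about 2 mm. A picture is of the moment at which its call begins: read the wrist's pose just before it. camera_info takes no time and is no camera call.
- job.hand_in(): hands the job in; it is judged then, once.
The state is a dict: "time_s": time; "q": joint angles; "qd": joint speeds; "tau": joint torques, N m; "ee_pos": TCP position; "orientation": TCP orientation; "wrist_force": force on the tool from outside, world axes, zero at the start; "moment": the same for the moment, N m; "width": opening from 0.0 (shut) to 1.0 (fully open); "grip_force": force on a finger pad.
Only numpy, scipy, OpenCV 4.12 (cv2) and the standard library are available. Lean on these libraries where they do the work, as an engineer would, in place of code of your own. Each camera call takes 0.05 s, during which the arm holds its last target. There are 200 camera calls.

## Working session

There is one attempt and no reset: what is moved stays moved. The work goes in short steps, Python scripts to look and compute and a tool call to move; the robot and the scene stay as the last step left them, time stands still between calls to the robot, and variables do not carry over. Pictures are saved under pics/ and viewed, at most 14 in all, crops included, and the job is handed in when it is done.

Besides the shell and the picture viewer there is one more tool, called after "Emit:" by a JSON object that holds its "api" and its "payload", one argument or row to a line. servo_tool: Moves the arm, as the interface text tells. Shift numbers are shares of 50 mm and turn numbers shares of 10 degrees, none past 1 either way. Its arguments: {"type":"object","properties":{"steps":{"type":"array","items":{"type":"array","items":{"type":"number","minimum":-1,"maximum":1}}},"grip_force":{"type":"number"}},"required":["steps"]}

```bash
ls; mkdir -p pics; python3 - <<'E'
from workcell import readout, cams
import cv2
s=readout.sense(); print(s)
for n in("scene","top","wrist"):
    im=cams.read_camera(n); cv2.imwrite(f"pics/{n}0.png",im[:,:,::-1]); print(n,cams.camera_info(n))
E
```

```text
pics
{'time_s': 0.0, 'q': array([ 5.37589460e+01,  5.99826096e+00,  5.52682547e+00,  8.96074649e+01,
       -3.89668475e-04,  7.75271523e+01]), 'qd': array([ 0.1417309 ,  0.04376828,  0.01993742, -0.03431136,  0.07567012,
       -0.04189541]), 'tau': array([-2.13477579e-04, -5.56928337e+01,  5.03648686e+01,  1.70183543e-02,
       -2.73282376e-04,  4.66078393e-05]), 'ee_pos': array([0.24159645, 0.54882159, 0.23052376]), 'orientation': array([[-9.15183341e-01,  4.03036970e-01, -8.08616501e-04],
       [ 4.03037676e-01,  9.15182708e-01, -1.11467896e-03],
       [ 2.90775009e-04, -1.34603853e-03, -9.99999052e-01]]), 'wrist_force': array([ 0.44690217,  1.36945403, -0.75701092]), 'moment': array([-0.03628685,  0.02912476, -0.02075747]), 'grip_force': 0.0, 'width': 0.9997170943144609}
scene {'fx': 455.16690930702424, 'fy': 455.16690930702424, 'cx': 323.41163433756157, 'cy': 204.1422557355397, 'origin': array([1.30044059, 0.84307582, 0.99055754]), 'rotation': array([[-0.76545424, -0.40235186,  0.50218801],
       [ 0.64311414, -0.50501324,  0.57564384],
       [ 0.02200022,  0.76359323,  0.64532269]])}
top {'fx': 433.83289157492584, 'fy': 433.83289157492584, 'cx': 322.6341706130036, 'cy': 196.35311458508153, 'origin': array([ 0.2878388, -0.0114046,  1.3036602]), 'rotation': array([[ 0.04802223,  0.97767849, -0.20454495],
       [-0.9988439 ,  0.04745055, -0.00770164],
       [ 0.00217604,  0.20467832,  0.97882687]])}
wrist {'fx': 286.9135256200247, 'fy': 286.9135256200247, 'cx': 316.7939244840023, 'cy': 202.6450112171044, 'mount': array([[-1.36176262e-03,  9.47759805e-01,  3.18981970e-01,
         8.28216657e-02],
       [ 9.99998412e-01,  9.24046716e-04,  1.52355357e-03,
        -3.51261621e-04],
       [ 1.14920859e-03,  3.18983538e-01, -9.47759559e-01,
        -1.42829455e-01],
       [ 0.00000000e+00,  0.00000000e+00,  0.00000000e+00,
         1.00000000e+00]])}
```

View pics/top0.png

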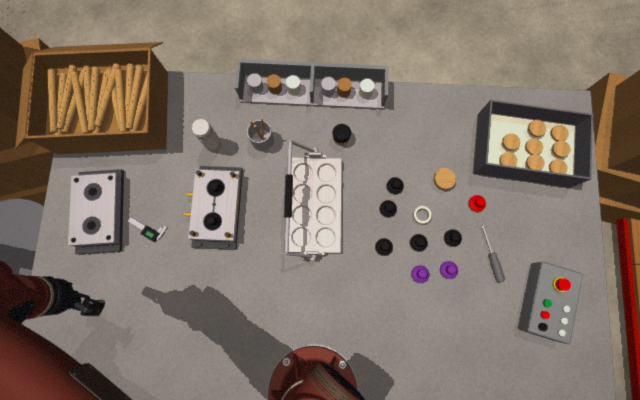

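View pics/scene0.png

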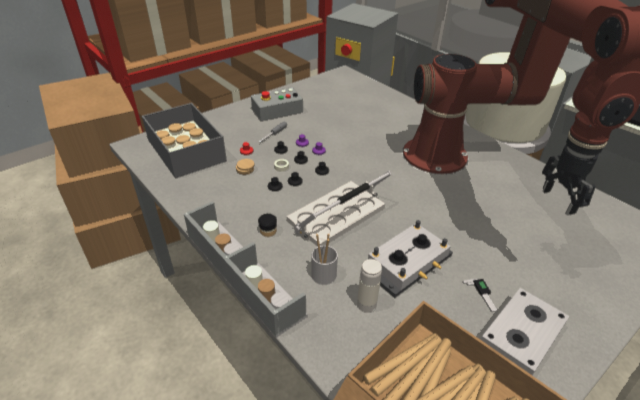

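Top view candidates for black brush bodies: loose (395,185), (388,208), (384,246), (418,241), (452,237); in mould (215,187), (212,221). Not meant: red (477,203), purple (420,273) and (449,269), finished brush (342,132), other mould half's empty cavities (92,190) and (90,225). Handle bar at (289,195). I'll check this in a crop.

```bash
cat > h.py <<'E'
import numpy as np, cv2
from workcell import readout, cams
def pose(n,s=None):
    c=cams.camera_info(n)
    if n!="wrist": return c,np.array(c["rotation"]),np.array(c["origin"])
    s=s or readout.sense(); M=np.array(c["mount"]); R=np.array(s["orientation"])
    return c,R@M[:3,:3],R@M[:3,3]+s["ee_pos"]
def ray(P,u,v):
    c,R,o=P; return o,R@np.array([(u-c["cx"])/c["fx"],-(v-c["cy"])/c["fy"],-1.])
def onz(P,u,v,z):
    o,d=ray(P,u,v); return o+d*(z-o[2])/d[2]
def proj(P,p):
    c,R,o=P; q=R.T@(np.array(p)-o); return np.array([c["cx"]-c["fx"]*q[0]/q[2],c["cy"]+c["fy"]*q[1]/q[2]])
def tri(rays):
    A=np.zeros((3,3));b=np.zeros(3)
    for o,d in rays:
        d=d/np.linalg.norm(d);M=np.eye(3)-np.outer(d,d);A+=M;b+=M@o
    return np.linalg.solve(A,b)
E
python3 - <<'E'
from h import *
t=cv2.imread("pics/top0.png"); s=cv2.imread("pics/scene0.png")
a=cv2.resize(t[130:290,180:500],None,fx=2.4,fy=2.4,interpolation=cv2.INTER_CUBIC)
cv2.imwrite("pics/topc.png",a)
b=cv2.resize(s[130:290,240:460],None,fx=3.5,fy=3.5,interpolation=cv2.INTER_CUBIC)
cv2.imwrite("pics/scenec.png",b)
P=pose("top")
for u,v,z in [(395,182,.038),(388,206,.038),(384,244,.038),(418,239,.038),(452,235,.038),(215,185,.079),(212,219,.079),(289,195,.121)]: print(u,v,onz(P,u,v,z).round(3))
E
```

```text
395 182 [ 0.607 -0.216  0.038]
388 206 [ 0.533 -0.197  0.038]
384 244 [ 0.419 -0.187  0.038]
418 239 [ 0.439 -0.286  0.038]
452 235 [ 0.455 -0.385  0.038]
215 185 [0.562 0.311 0.079]
212 219 [0.463 0.31  0.079]
289 195 [0.534 0.092 0.121]
```

View pics/topc.png

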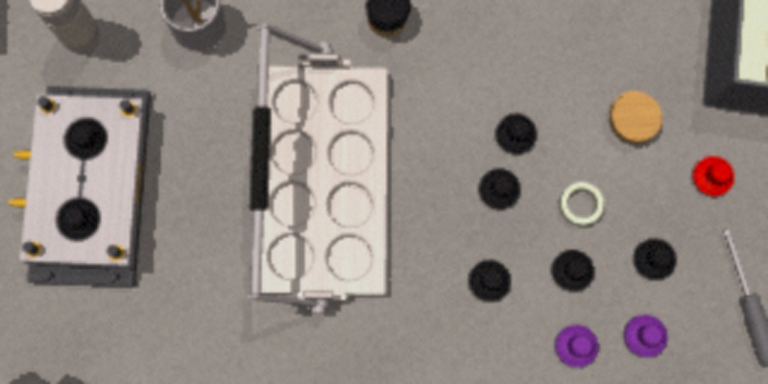

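View pics/scenec.png

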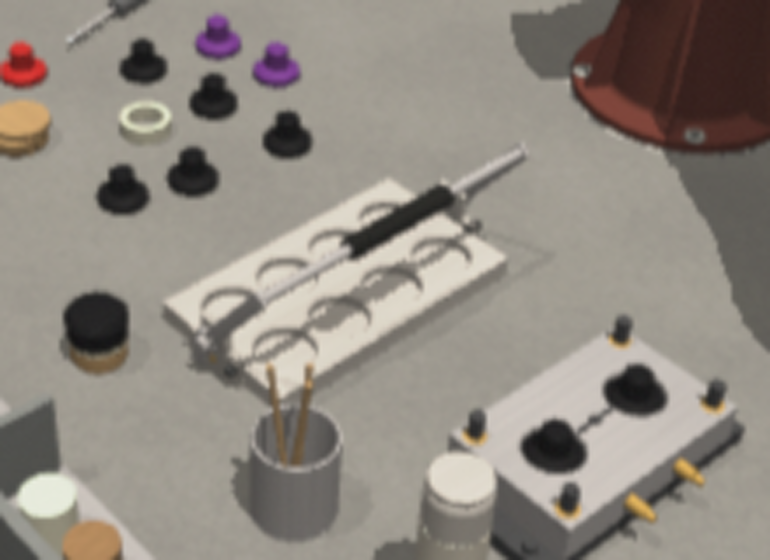

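Crops confirm five loose black bodies, knob up, at crop (517,133), (500,188), (490,281), (573,270), (655,259), plus two in the mould at (86,137) and (78,219). The nests are eight circles in two columns at crop x≈293 and 351. The handle sleeve centre is at top crop (260,158) and scene crop (401,220).

```bash
python3 - <<'E'
from h import *
T=pose("top");S=pose("scene")
tp=lambda u,v:(180+u/2.4,130+v/2.4); sp=lambda u,v:(240+u/3.5,130+v/3.5)
def two(a,b): return tri([ray(T,*tp(*a)),ray(S,*sp(*b))]).round(4)
print("handle",two((260,158),(401,220)))
bod={"b1":((517,129),(122,173)),"b2":((500,184),(194,154)),"b3":((490,278),(288,119)),"b4":((573,267),(213,81)),"b5":((655,256),(143,46)),"mA":((86,134),(555,431)),"mB":((78,216),(636,374))}
for k,(a,b) in bod.items(): print(k,two(a,b))
N=[(295,102),(352,102),(292,153),(351,153),(292,205),(350,205),(290,257),(350,257)]
W=np.array([onz(T,*tp(*n),.022)[:2] for n in N])
L=np.array([(x,y) for x in(99,33,-33,-99) for y in(36,-36)])/1e3
print(W.round(3)); c=W.mean(0)
H=(L-L.mean(0)).T@(W-c); th=np.arctan2(H[0,1]-H[1,0],H[0,0]+H[1,1])
print("carrier",c.round(4),np.degrees(th))
R=np.array([[np.cos(th),-np.sin(th)],[np.sin(th),np.cos(th)]]); print(((L@R.T+c)-W).round(4))
E
```

```text
handle [0.5275 0.0943 0.1332]
b1 [ 0.6022 -0.218   0.0334]
b2 [ 0.5298 -0.1968  0.0362]
b3 [ 0.4138 -0.1874  0.0334]
b4 [ 0.4325 -0.2887  0.0348]
b5 [ 0.4511 -0.3891  0.0354]
mA [0.5595 0.3135 0.0713]
mB [0.4591 0.3124 0.0722]
[[ 0.627  0.062]
 [ 0.631 -0.01 ]
 [ 0.561  0.062]
 [ 0.564 -0.012]
 [ 0.494  0.059]
 [ 0.498 -0.014]
 [ 0.43   0.057]
 [ 0.433 -0.017]]
carrier [0.5297 0.0235] 1.9799626170005542
[[ 0.0003  0.0005]
 [-0.0007  0.001 ]
 [ 0.0008 -0.0017]
 [-0.0003  0.0005]
 [ 0.001  -0.0001]
 [ 0.      0.0001]
 [-0.     -0.0011]
 [-0.0011  0.0008]]
```

Emit:
{"api": "servo_tool", "payload": {
  "steps": [
    [0, 0, -0.2, 0, 0, -1, -1],
    [0, 0, -0.2, 0, 0, -1, -1],
    [0, 0, 0, 0, 0, -0.58, -1]
  ]
}}

```text
time_s: 0.52
ee_pos: [0.2419, 0.5494, 0.252]
orientation: [[-0.999, -0.04, 0.001], [-0.04, 0.999, 0.001], [-0.001, 0.001, -1.0]]
wrist_force: [0.8, 0.4, -0.0]
width: 1.0
grip_force: 0.0
```

Emit:
{"api": "servo_tool", "payload": {
  "steps": [
    [-0.6, -0.65, 0, 0, 0, 0, -1],
    [-0.6, -0.65, 0, 0, 0, 0, -1],
    [-0.6, -0.65, 0, 0, 0, 0, -1],
    [-0.6, -0.65, 0, 0, 0, 0, 1],
    [-0.6, -0.65, 0, 0, 0, 0, 1],
    [-0.6, -0.65, 0, 0, 0, 0, 1],
    [-0.6, -0.65, 0, 0, 0, 0, 1],
    [0, 0, 0, 0, 0, 0, 1]
  ]
}}

```text
time_s: 1.52
ee_pos: [0.4613, 0.3272, 0.2507]
orientation: [[-0.999, -0.032, -0.0], [-0.032, 0.999, -0.001], [0.0, -0.001, -1.0]]
wrist_force: [-0.7, 1.1, 0.3]
width: 0.002
grip_force: 0.0
```

```bash
cat >> h.py <<'E'
C=np.array([.5297,.0235]); TH=np.radians(1.98)
def to(p):
    "shares of full scale from the present TCP to p, and turn to yaw 182 upright"
    s=readout.sense(); R=np.array(s["orientation"]); d=R.T@(np.array(p)-s["ee_pos"])/.05
    from scipy.spatial.transform import Rotation as Q
    c,n=np.cos(TH),np.sin(TH); G=np.array([[-c,-n,0],[-n,c,0],[0,0,-1.]])
    print("shift",d.round(2),"len",np.linalg.norm(d).round(2),"turn",(Q.from_matrix(R.T@G).as_rotvec(degrees=True)/10).round(3))
def st():
    s=readout.sense(); print(s["time_s"].__round__(2),"p",s["ee_pos"].round(4),"F",s["wrist_force"].round(1),"w",round(s["width"],3),"g",round(s["grip_force"],1),"q",s["q"].round(0))
def nest(i,j): 
    c,n=np.cos(TH),np.sin(TH); return C+np.array([[c,-n],[n,c]])@np.array([i,j])
E
python3 - <<'E'
from h import *
st()
im=cams.read_camera("wrist"); cv2.imwrite("pics/w1.png",im[:,:,::-1]); np.save("pics/w1.npy",np.r_[readout.sense()["ee_pos"],np.ravel(readout.sense()["orientation"])])
P=pose("wrist")
for n,p in {"mA":(.5595,.3135,.079),"mB":(.459,.3124,.079),"h":(.5275,.0943,.133),"n":[*nest(-.099,.036),.022]}.items(): print(n,proj(P,p).round(1))
to([.528,.0943,.22])
E
```

```text
1.52 p [0.4613 0.3272 0.2507] F [-0.7  1.1  0.3] w 0.002 g 0.0 q [22.  0.  2. 91. -0. 20.]
mA [302.7 260.7]
mB [303.1 182.1]
h [ 85.9 253.8]
n [105.  142.4]
shift [-1.2  -4.72  0.62] len 4.91 turn [-0.    -0.005 -0.008]
```

View pics/w1.png

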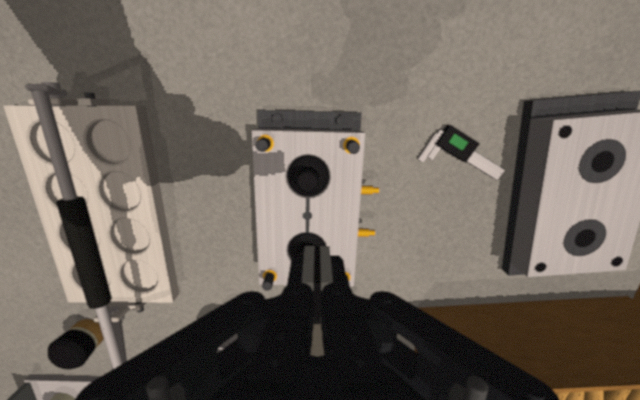

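Emit:
{"api": "servo_tool", "payload": {
  "steps": [
    [-0.22, -0.8, 0.25, 0, 0, 0, 1],
    [-0.22, -0.8, 0.25, 0, 0, 0, 1],
    [-0.22, -0.8, 0.25, 0, 0, 0, 1],
    [-0.22, -0.8, 0.25, 0, 0, 0, 1],
    [-0.22, -0.8, 0.25, 0, 0, 0, 1],
    [-0.1, -0.7, 0.25, 0, 0, 0, 1],
    [0, 0, 0, 0, 0, 0, 1]
  ]
}}

```text
time_s: 2.45
ee_pos: [0.5274, 0.0959, 0.1752]
orientation: [[-0.999, -0.034, -0.002], [-0.034, 0.999, 0.0], [0.002, 0.0, -1.0]]
wrist_force: [0.7, 0.1, -0.3]
width: -0.001
grip_force: 0.0
```

```bash
python3 - <<'E'
from h import *
st()
im=cams.read_camera("wrist"); cv2.imwrite("pics/w2.png",im[:,:,::-1]); cv2.imwrite("pics/top2.png",cams.read_camera("top")[:,:,::-1])
for a in (50,40,30,20,10,0):
    a=np.radians(a); to([*nest(0,.115*np.cos(a)),.051+.115*np.sin(a)])
E
```

```text
2.45 p [0.5274 0.0959 0.1752] F [ 0.7  0.1 -0.3] w -0.001 g 0.0 q [ -4.  -5. -12.  84.   0.  -6.]
shift [ 0.01 -0.    0.75] len 0.75 turn [ 0.003 -0.001  0.008]
shift [0.01 0.28 1.03] len 1.07 turn [ 0.003 -0.001  0.008]
shift [0.01 0.51 1.36] len 1.45 turn [ 0.003 -0.001  0.008]
shift [0.01 0.68 1.72] len 1.85 turn [ 0.003 -0.001  0.008]
shift [0.01 0.78 2.11] len 2.25 turn [ 0.003 -0.001  0.008]
shift [0.01 0.82 2.51] len 2.64 turn [ 0.003 -0.001  0.008]
```

View pics/w2.png

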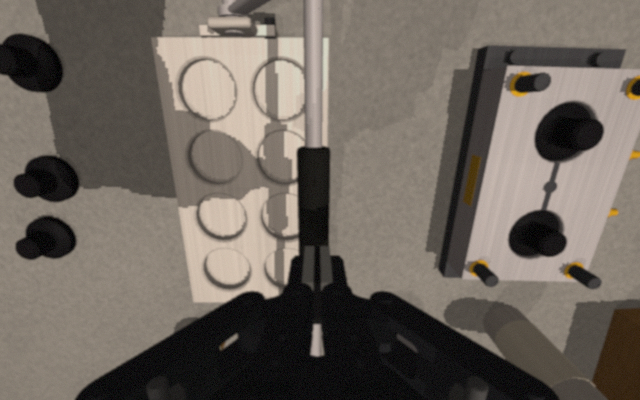

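The fingers stand right over the sleeve (≈(315,250)). I'll push it down along its arc.

Emit:
{"api": "servo_tool", "payload": {
  "steps": [
    [0, 0, 0.4, 0, 0, 0, 1],
    [0, 0, 0.35, 0, 0, 0, 1],
    [0, 0.14, 0.14, 0, 0, 0, 1],
    [0, 0.14, 0.14, 0, 0, 0, 1],
    [0, 0.12, 0.16, 0, 0, 0, 1],
    [0, 0.11, 0.17, 0, 0, 0, 1],
    [0, 0.09, 0.18, 0, 0, 0, 1],
    [0, 0.08, 0.18, 0, 0, 0, 1]
  ]
}}

```text
time_s: 3.55
ee_pos: [0.5267, 0.1306, 0.0894]
orientation: [[-0.999, -0.035, -0.0], [-0.035, 0.999, -0.0], [0.0, 0.0, -1.0]]
wrist_force: [0.5, 0.3, -0.5]
width: 0.002
grip_force: 0.0
```

Emit:
{"api": "servo_tool", "payload": {
  "steps": [
    [0, 0.06, 0.19, 0, 0, 0, 1],
    [0, 0.04, 0.2, 0, 0, 0, 1],
    [0, 0.03, 0.2, 0, 0, 0, 1],
    [0, 0.01, 0.2, 0, 0, 0, 1],
    [0, 0, 0, 0, 0, 0, 1]
  ]
}}

```text
time_s: 4.18
ee_pos: [0.5268, 0.1375, 0.051]
orientation: [[-0.999, -0.036, 0.001], [-0.036, 0.999, 0.0], [-0.001, 0.0, -1.0]]
wrist_force: [-1.6, 0.5, 3.2]
width: -0.0
grip_force: 1.6
```

Emit:
{"api": "servo_tool", "payload": {
  "steps": [
    [0, 0, -1, 0, 0, 0, -0.1],
    [0, 0, -1, 0, 0, 0, -0.1],
    [0.1, -0.4, -0.9, 0, 0, 0, -0.1],
    [0.3, -0.7, -0.7, 0, 0, 0, -0.1],
    [0.4, -0.7, -0.5, 0, 0, 0, -0.1],
    [0.3, 0, -0.5, 0, 0, 0, -0.1],
    [0, 0, 0, 0, 0, 0, -0.1]
  ]
}}

```text
time_s: 5.05
ee_pos: [0.4754, 0.0451, 0.2826]
orientation: [[-0.999, -0.035, 0.004], [-0.035, 0.999, -0.001], [-0.004, -0.001, -1.0]]
wrist_force: [-0.3, 0.1, 0.4]
width: 0.552
grip_force: 0.0
```

```bash
cat >> h.py <<'E'
def snap(n,f):
    s=readout.sense(); im=cams.read_camera(n); cv2.imwrite(f"pics/{f}.png",im[:,:,::-1])
    np.save(f"pics/{f}.npy",np.r_[s["ee_pos"],np.ravel(s["orientation"])])
def ld(f,n="wrist"):
    a=np.load(f"pics/{f}.npy"); return pose(n,{"ee_pos":a[:3],"orientation":a[3:].reshape(3,3)})
E
python3 - <<'E'
from h import *
st(); snap("wrist","w3")
E
```

```text
5.05 p [0.4754 0.0451 0.2826] F [-0.3  0.1  0.4] w 0.552 g 0.0 q [-10. -15.  -9.  96.   0. -12.]
```

View pics/w3.png

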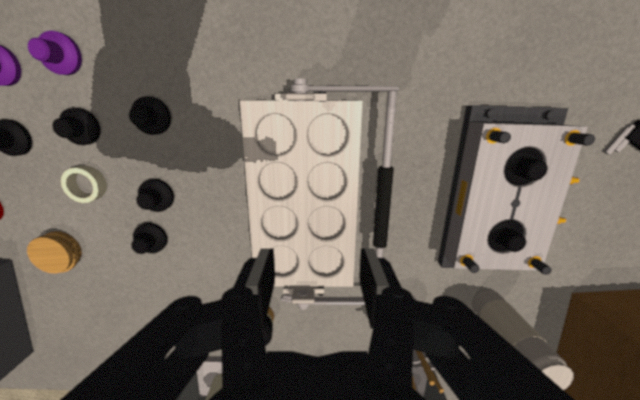

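```bash
python3 - <<'E'
from h import *
im=cv2.imread("pics/w3.png"); P=ld("w3"); k=3
def crop(x0,x1,y0,y1,circ):
    a=cv2.resize(im[y0:y1,x0:x1],None,fx=k,fy=k,interpolation=cv2.INTER_CUBIC)
    a=np.clip(a.astype(float)*1.0,0,255); a=(255*(a/255)**.6).astype(np.uint8)
    t=np.linspace(0,2*np.pi,60)
    for x,y,z,r in circ:
        q=np.array([proj(P,(x+r*np.cos(s),y+r*np.sin(s),z)) for s in t]); q=((q+.5-[x0,y0])*k-.5).round().astype(int)
        cv2.polylines(a,[q],True,(0,0,255),1)
    return a
C1=crop(235,365,95,290,[(*nest(i,j),.022,.028) for i in(-.099,-.033,.033,.099) for j in(-.036,.036)])
C2=crop(480,560,130,265,[(.5595,.3135,.079,.013),(.459,.3124,.079,.013)])
C3=crop(125,180,90,265,[(.6022,-.218,.038,.013),(.5298,-.1968,.038,.013),(.4138,-.1874,.038,.013)])
H=590; out=np.zeros((H,800,3),np.uint8); x=0
for c in(C1,C2,C3): out[:c.shape[0],x:x+c.shape[1]]=c[:H]; x+=c.shape[1]
print(x); cv2.imwrite("pics/c3.png",out)
E
```

```text
795
```

View pics/c3.png

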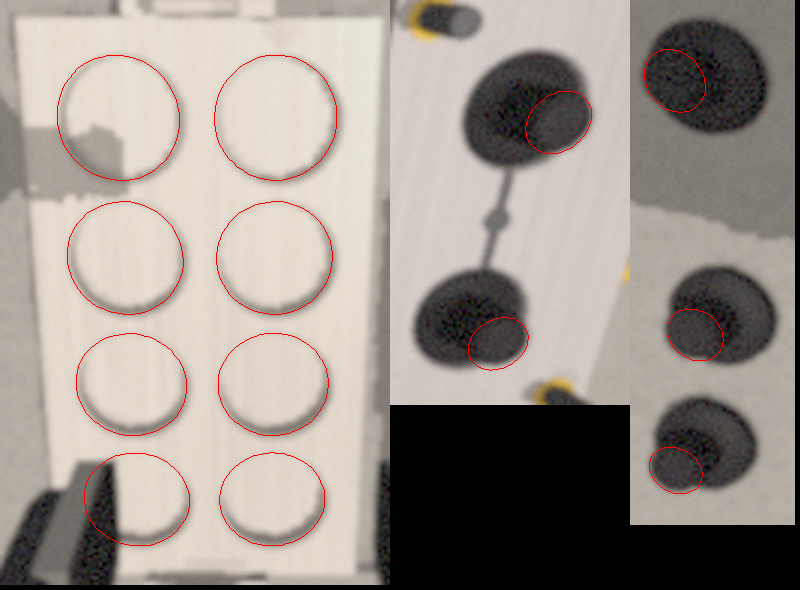

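Handle is folded. Predicted rims and knob tops (red) match the nests and bodies within about 1–2 mm. Now to the near mould body at (0.459, 0.312).

Emit:
{"api": "servo_tool", "payload": {
  "steps": [
    [0.02, 0.89, 0.3, 0, 0, 0, -0.1],
    [0.02, 0.89, 0.3, 0, 0, 0, -0.1],
    [0.02, 0.89, 0.3, 0, 0, 0, -0.1],
    [0.02, 0.89, 0.3, 0, 0, 0, -0.1],
    [0.02, 0.89, 0.4, 0, 0, 0, -0.1],
    [0.02, 0.9, 0.4, 0, 0, 0, -0.1],
    [0, 0, 0.9, 0, 0, 0, -0.1],
    [0, 0, 0.3, 0, 0, 0, -0.1]
  ]
}}

```text
time_s: 6.1
ee_pos: [0.4569, 0.3127, 0.1163]
orientation: [[-0.999, -0.037, -0.006], [-0.037, 0.999, -0.002], [0.006, -0.002, -1.0]]
wrist_force: [-0.6, -0.0, -0.5]
width: 0.55
grip_force: 0.0
```

```bash
python3 - <<'E'
from h import *
st(); to([.459,.3124,.056])
E
```

```text
6.1 p [0.4569 0.3127 0.1163] F [-0.6 -0.  -0.5] w 0.55 g 0.0 q [ 21.  -1. -14.  78.   0.  19.]
shift [-0.05 -0.01  1.21] len 1.21 turn [-0.011 -0.033  0.015]
```

Emit:
{"api": "servo_tool", "payload": {
  "steps": [
    [-0.04, -0.01, 0.6, 0, 0, 0, -0.1],
    [0, 0, 0.6, 0, 0, 0, -0.1],
    [0, 0, 0, 0, 0, 0, -0.1],
    [0, 0, 0, 0, 0, 0, 1],
    [0, 0, 0, 0, 0, 0, 1],
    [0, 0, 0, 0, 0, 0, 1]
  ],
  "grip_force": 50
}}

```text
time_s: 6.85
ee_pos: [0.4625, 0.3144, 0.0634]
orientation: [[-0.999, -0.036, 0.003], [-0.036, 0.999, 0.005], [-0.003, 0.005, -1.0]]
wrist_force: [-1.8, 7.9, 1.6]
width: 0.28
grip_force: 49.2
```

Emit:
{"api": "servo_tool", "payload": {
  "steps": [
    [0, 0, -0.4, 0, 0, 0, 1],
    [0, 0, -1, 0, 0, 0, 1],
    [0.14, -0.85, -0.3, 0, 0, 0, 1],
    [0.14, -0.86, 0, 0, 0, 0, 1],
    [0.14, -0.86, 0, 0, 0, 0, 1],
    [0.14, -0.86, 0, 0, 0, 0, 1],
    [0.14, -0.86, 0, 0, 0, 0, 1],
    [0.14, -0.86, 0.2, 0, 0, 0, 1]
  ]
}}

```text
time_s: 7.85
ee_pos: [0.4296, 0.0519, 0.1383]
orientation: [[-0.999, -0.036, 0.005], [-0.036, 0.999, -0.001], [-0.005, -0.001, -1.0]]
wrist_force: [0.5, -0.5, 0.1]
width: 0.279
grip_force: 50.2
```

Emit:
{"api": "servo_tool", "payload": {
  "steps": [
    [0, 0, 0.4, 0, 0, 0, 1],
    [0, 0, 0, 0, 0, 0, 1]
  ]
}}

```text
time_s: 8.1
ee_pos: [0.4281, 0.0537, 0.1155]
orientation: [[-0.999, -0.035, -0.001], [-0.035, 0.999, 0.0], [0.001, 0.0, -1.0]]
wrist_force: [0.4, 0.5, -0.4]
width: 0.279
grip_force: 50.2
```

```bash
python3 - <<'E'
from h import *
st(); to([*nest(-.099,.036),.033]); snap("wrist","w4")
a=cv2.imread("pics/w4.png"); P=pose("wrist")
t=np.linspace(0,2*np.pi,60)
n=nest(-.099,.036); q=np.array([proj(P,(n[0]+.028*np.cos(s),n[1]+.028*np.sin(s),.022)) for s in t]).round().astype(int); cv2.polylines(a,[q],True,(0,0,255),1)
cv2.imwrite("pics/w4b.png",cv2.resize(a[60:340,180:460],None,fx=2,fy=2))
E
```

```text
8.1 p [0.4281 0.0537 0.1155] F [ 0.4  0.5 -0.4] w 0.279 g 50.2 q [-10. -24. -34.  81.   0. -12.]
shift [-0.03  0.05  1.65] len 1.65 turn [ 0.003 -0.003  0.001]
```

View pics/w4b.png

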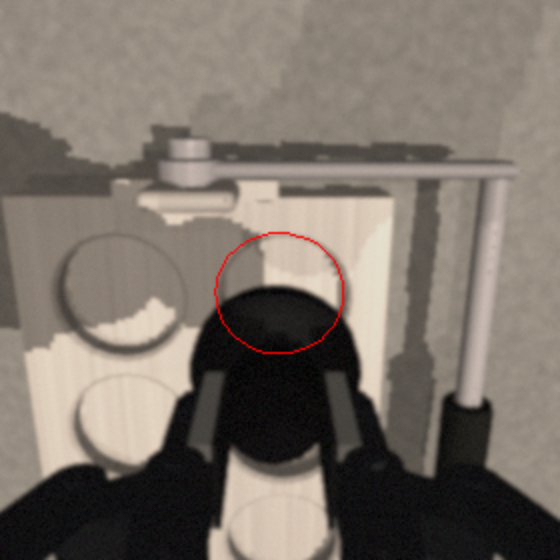

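The held body is centred between the pads, with its nest just below it. The nest rim's right edge at (347,293) lies about 1 mm to +y of the prediction. Lowering.

Emit:
{"api": "servo_tool", "payload": {
  "steps": [
    [-0.03, 0.07, 0.7, 0, 0, 0, 1],
    [0, 0, 0.5, 0, 0, 0, 1],
    [0, 0, 0.2, 0, 0, 0, 1],
    [0, 0, 0.2, 0, 0, 0, 1],
    [0, 0, 0, 0, 0, 0, 1]
  ]
}}

```text
time_s: 8.78
ee_pos: [0.4309, 0.0574, 0.0367]
orientation: [[-0.999, -0.036, 0.002], [-0.036, 0.999, 0.0], [-0.002, 0.0, -1.0]]
wrist_force: [1.9, 0.7, -2.1]
width: 0.283
grip_force: 50.2
```

Emit:
{"api": "servo_tool", "payload": {
  "steps": [
    [0, 0, 0.06, 0, 0, 0, 1],
    [0, 0, 0.04, 0, 0, 0, 1],
    [0, 0, 0, 0, 0, 0, 1]
  ]
}}

```text
time_s: 9.15
ee_pos: [0.4312, 0.0573, 0.032]
orientation: [[-0.999, -0.036, 0.003], [-0.036, 0.999, 0.001], [-0.003, 0.001, -1.0]]
wrist_force: [3.7, 3.9, 5.8]
width: 0.283
grip_force: 50.7
```

Emit:
{"api": "servo_tool", "payload": {
  "steps": [
    [0, 0, 0, 0, 0, 0, -0.1],
    [0, 0, 0, 0, 0, 0, -0.1],
    [0, 0, -0.4, 0, 0, 0, -0.1],
    [0, 0, -1, 0, 0, 0, -0.1],
    [0, 0, -0.8, 0, 0, 0, -0.1],
    [-0.46, 0.84, 0, 0, 0, 0, -0.1],
    [-0.46, 0.84, 0, 0, 0, 0, -0.1],
    [-0.46, 0.84, 0, 0, 0, 0, -0.1]
  ]
}}

```text
time_s: 10.15
ee_pos: [0.4947, 0.1866, 0.1406]
orientation: [[-0.999, -0.035, -0.0], [-0.035, 0.999, -0.0], [0.0, -0.0, -1.0]]
wrist_force: [1.1, -0.9, 1.2]
width: 0.547
grip_force: 0.0
```

Emit:
{"api": "servo_tool", "payload": {
  "steps": [
    [-0.46, 0.84, 0, 0, 0, 0, -0.1],
    [-0.46, 0.84, 0, 0, 0, 0, -0.1],
    [-0.44, 0.84, 0, 0, 0, 0, -0.1],
    [0, 0, 0.6, 0, 0, 0, -0.1],
    [0, 0, 0, 0, 0, 0, -0.1]
  ]
}}

```text
time_s: 10.78
ee_pos: [0.5557, 0.3132, 0.1075]
orientation: [[-0.999, -0.036, -0.006], [-0.036, 0.999, -0.002], [0.006, -0.002, -1.0]]
wrist_force: [-0.6, -0.3, -0.1]
width: 0.55
grip_force: 0.0
```

```bash
sed -i 's/^C=.*; TH/C=np.array([.5305,.0245]); TH/' h.py; python3 - <<'E'
from h import *
st(); to([.5595,.3135,.060])
E
```

```text
10.78 p [0.5557 0.3132 0.1075] F [-0.6 -0.3 -0.1] w 0.55 g 0.0 q [18. 14.  1. 78. -0. 16.]
shift [-0.08  0.    0.95] len 0.95 turn [-0.011 -0.033  0.008]
```

Emit:
{"api": "servo_tool", "payload": {
  "steps": [
    [-0.07, 0, 0.5, 0, 0, 0, -0.1],
    [0, 0, 0.45, 0, 0, 0, -0.1],
    [0, 0, 0, 0, 0, 0, -0.1],
    [0, 0, 0, 0, 0, 0, 1],
    [0, 0, 0, 0, 0, 0, 1],
    [0, 0, 0, 0, 0, 0, 1]
  ],
  "grip_force": 50
}}

```text
time_s: 11.52
ee_pos: [0.5624, 0.3155, 0.0661]
orientation: [[-0.999, -0.036, 0.003], [-0.036, 0.999, 0.004], [-0.003, 0.004, -1.0]]
wrist_force: [-0.4, 6.4, 3.6]
width: 0.277
grip_force: 49.1
```

Emit:
{"api": "servo_tool", "payload": {
  "steps": [
    [0, 0, -0.4, 0, 0, 0, 1],
    [0, 0, -1, 0, 0, 0, 1],
    [0.22, -0.84, -0.3, 0, 0, 0, 1],
    [0.24, -0.84, 0, 0, 0, 0, 1],
    [0.24, -0.84, 0, 0, 0, 0, 1],
    [0.24, -0.84, 0, 0, 0, 0, 1],
    [0.24, -0.84, 0, 0, 0, 0, 1],
    [0.24, -0.84, 0, 0, 0, 0, 1]
  ]
}}

```text
time_s: 12.52
ee_pos: [0.4995, 0.058, 0.1501]
orientation: [[-0.999, -0.036, 0.003], [-0.036, 0.999, -0.0], [-0.003, -0.001, -1.0]]
wrist_force: [0.4, -1.1, 0.6]
width: 0.274
grip_force: 49.9
```

Emit:
{"api": "servo_tool", "payload": {
  "steps": [
    [0, 0, 0.6, 0, 0, 0, 1],
    [0, 0, 0, 0, 0, 0, 1]
  ]
}}

```text
time_s: 12.78
ee_pos: [0.4984, 0.0591, 0.118]
orientation: [[-0.999, -0.034, -0.001], [-0.034, 0.999, 0.0], [0.001, 0.0, -1.0]]
wrist_force: [-0.3, 0.6, -0.9]
width: 0.279
grip_force: 49.9
```

```bash
python3 - <<'E'
from h import *
st(); to([*nest(-.033,.036),.032])
E
```

```text
12.78 p [0.4984 0.0591 0.118 ] F [-0.3  0.6 -0.9] w 0.279 g 49.9 q [ -8. -11. -22.  78.   0. -10.]
shift [0.04 0.01 1.72] len 1.72 turn [ 0.002 -0.008 -0.001]
```

Emit:
{"api": "servo_tool", "payload": {
  "steps": [
    [0, 0, 0.7, 0, 0, 0, 1],
    [0, 0, 0.5, 0, 0, 0, 1],
    [0, 0, 0.25, 0, 0, 0, 1],
    [0, 0, 0.15, 0, 0, 0, 1],
    [0, 0, 0.06, 0, 0, 0, 1],
    [0, 0, 0, 0, 0, 0, 1]
  ]
}}

```text
time_s: 13.52
ee_pos: [0.4998, 0.0595, 0.036]
orientation: [[-0.999, -0.036, 0.001], [-0.036, 0.999, -0.0], [-0.001, -0.0, -1.0]]
wrist_force: [-0.2, -0.1, -0.5]
width: 0.276
grip_force: 49.9
```

Emit:
{"api": "servo_tool", "payload": {
  "steps": [
    [0, 0, 0.04, 0, 0, 0, 1],
    [0, 0, 0, 0, 0, 0, 1]
  ]
}}

```text
time_s: 13.78
ee_pos: [0.5, 0.0596, 0.0346]
orientation: [[-0.999, -0.036, 0.001], [-0.036, 0.999, 0.0], [-0.001, 0.0, -1.0]]
wrist_force: [-3.8, 0.9, 7.8]
width: 0.284
grip_force: 50.7
```

Emit:
{"api": "servo_tool", "payload": {
  "steps": [
    [0, 0, 0, 0, 0, 0, -0.1],
    [0, 0, 0, 0, 0, 0, -0.1],
    [0, 0, -0.4, 0, 0, 0, -0.1],
    [0, 0, -0.9, 0, 0, 0, -0.1],
    [0, 0, -0.9, 0, 0, 0, -0.1],
    [0.32, -0.81, -0.3, 0, 0, 0, -0.1],
    [0.32, -0.81, -0.3, 0, 0, 0, -0.1],
    [0.32, -0.81, -0.3, 0, 0, 0, -0.1]
  ]
}}

```text
time_s: 14.78
ee_pos: [0.4552, -0.0647, 0.1888]
orientation: [[-0.999, -0.036, 0.0], [-0.036, 0.999, -0.0], [-0.0, -0.0, -1.0]]
wrist_force: [0.6, -0.9, 0.2]
width: 0.548
grip_force: 0.0
```

Emit:
{"api": "servo_tool", "payload": {
  "steps": [
    [0.32, -0.81, 0, 0, 0, 0, -0.1],
    [0.32, -0.81, 0, 0, 0, 0, -0.1],
    [0.3, -0.81, 0, 0, 0, 0, -0.1],
    [0, 0, 0, 0, 0, 0, -0.1],
    [0, 0, 0, 0, 0, 0, -0.1]
  ]
}}

```text
time_s: 15.4
ee_pos: [0.413, -0.1865, 0.1882]
orientation: [[-0.999, -0.035, -0.0], [-0.035, 0.999, 0.001], [0.0, 0.001, -1.0]]
wrist_force: [-0.3, 0.2, 0.5]
width: 0.549
grip_force: 0.0
```

```bash
sed -i 's/^C=.*; TH/C=np.array([.5297,.0245]); TH/' h.py; cat >> h.py <<'E'
B={"b1":(.6022,-.218),"b2":(.5298,-.1968),"b3":(.4138,-.1874),"b4":(.4325,-.2887),"b5":(.4511,-.3891)}
T=np.linspace(0,2*np.pi,40)
def sil(P,x,y,b,shape,k=4):
    m=np.zeros((shape[0]*k,shape[1]*k),np.uint8)
    for part in([(.0015,.026),(.010,.026)],[(.012,.013),(.038,.013)]):
        q=np.array([proj(P,(x+r*np.cos(t),y+r*np.sin(t),b+z)) for z,r in part for t in T])
        cv2.fillConvexPoly(m,cv2.convexHull(((q+.5)*k-.5).round().astype(np.int32)),255)
    return cv2.resize(m,shape[::-1],interpolation=cv2.INTER_AREA)/255.
def fit(f,n,x,y,b=0.,thr=62):
    "fit a body's silhouette to the dark pixels near (x,y)"
    from scipy.optimize import minimize
    im=cv2.imread(f"pics/{f}.png").max(2); P=ld(f,n) if n=="wrist" else pose(n)
    u,v=proj(P,(x,y,b+.015)).astype(int); w=70 if n=="wrist" else 22
    x0,x1,y0,y1=max(u-w,0),min(u+w,640),max(v-w,0),min(v+w,400)
    d=(im[y0:y1,x0:x1]<thr).astype(float); c,R,o=P; c=dict(c); c["cx"]-=x0; c["cy"]-=y0; Q=(c,R,o)
    e=lambda p:np.abs(sil(Q,p[0]/1e3,p[1]/1e3,b,d.shape)-d).sum()
    r=min((minimize(e,[x*1e3+i,y*1e3+j],method="Nelder-Mead",options=dict(xatol=.1,fatol=.1,initial_simplex=[[x*1e3+i,y*1e3+j],[x*1e3+i+8,y*1e3+j],[x*1e3+i,y*1e3+j+8]])) for i,j in((0,0),(8,-8))),key=lambda r:r.fun)
    return (r.x/1e3).round(4),round(r.fun/d.sum(),3) if d.sum() else None
E
python3 - <<'E'
from h import *
st(); snap("wrist","w5"); snap("top","t5")
for k,p in B.items(): print(k,"top",fit("t5","top",*p),"wrist",fit("w5","wrist",*p))
E
```

```text
15.4 p [ 0.413  -0.1865  0.1882] F [-0.3  0.2  0.5] w 0.549 g 0.0 q [-41. -20. -23.  87.   0. -43.]
b1 top (array([ 0.604, -0.22 ]), np.float64(0.419)) wrist (array([ 0.6032, -0.2209]), np.float64(0.911))
b2 top (array([ 0.5324, -0.2011]), np.float64(0.579)) wrist (array([ 0.5305, -0.2012]), np.float64(0.81))
b3 top (array([ 0.4278, -0.1974]), np.float64(84.607)) wrist (array([ 0.4139, -0.1898]), np.float64(0.145))
b4 top (array([ 0.5375, -0.3557]), None) wrist (array([ 0.4312, -0.2931]), np.float64(0.352))
b5 top (array([ 0.4643, -0.3597]), np.float64(41.148)) wrist (array([ 0.4502, -0.395 ]), np.float64(0.199))
```

View pics/w5.png

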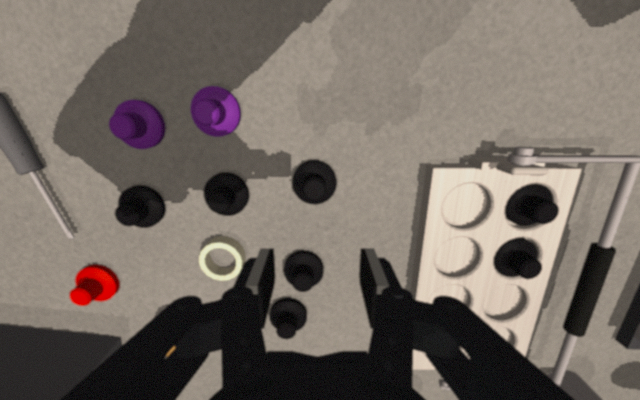

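Black bodies at (314,180), (227,193), (141,206), (303,271), (288,316); two sit in nests at (531,205), (517,259). Now b3.

Emit:
{"api": "servo_tool", "payload": {
  "steps": [
    [-0.02, -0.05, 0.9, 0, 0, 0, -0.1],
    [0, 0, 0.9, 0, 0, 0, -0.1],
    [0, 0, 0.9, 0, 0, 0, -0.1],
    [0, 0, 0.66, 0, 0, 0, -0.1],
    [0, 0, 0, 0, 0, 0, -0.1],
    [0, 0, 0, 0, 0, 0, 1],
    [0, 0, 0, 0, 0, 0, 1],
    [0, 0, 0, 0, 0, 0, 1]
  ],
  "grip_force": 50
}}

```text
time_s: 16.5
ee_pos: [0.4154, -0.1899, 0.0223]
orientation: [[-0.999, -0.036, 0.003], [-0.036, 0.999, -0.002], [-0.003, -0.002, -1.0]]
wrist_force: [0.1, 2.8, 7.8]
width: 0.281
grip_force: 49.5
```

Emit:
{"api": "servo_tool", "payload": {
  "steps": [
    [0, 0, -0.5, 0, 0, 0, 1],
    [0, 0, -0.8, 0, 0, 0, 1],
    [-0.08, 0.6, -0.5, 0, 0, 0, 1],
    [-0.1, 0.9, 0, 0, 0, 0, 1],
    [-0.1, 0.9, 0, 0, 0, 0, 1],
    [-0.1, 0.9, 0, 0, 0, 0, 1],
    [-0.06, 0.16, 0, 0, 0, 0, 1],
    [0, 0, 0, 0, 0, 0, 1]
  ]
}}

```text
time_s: 17.5
ee_pos: [0.4304, -0.0156, 0.1109]
orientation: [[-0.999, -0.037, 0.001], [-0.037, 0.999, -0.001], [-0.001, -0.001, -1.0]]
wrist_force: [0.0, -0.8, -1.0]
width: 0.282
grip_force: 49.2
```

```bash
python3 - <<'E'
from h import *
st(); to([*nest(-.099,-.036),.032])
E
```

```text
17.5 p [ 0.4304 -0.0156  0.1109] F [ 0.  -0.8 -1. ] w 0.282 g 49.2 q [-20. -25. -34.  80.  -0. -22.]
shift [-0.03  0.01  1.58] len 1.58 turn [-0.003  0.006  0.013]
```

Emit:
{"api": "servo_tool", "payload": {
  "steps": [
    [-0.06, 0.01, 0.7, 0, 0, 0, 1],
    [0, 0, 0.5, 0, 0, 0, 1],
    [0, 0, 0.2, 0, 0, 0, 1],
    [0, 0, 0.1, 0, 0, 0, 1],
    [0, 0, 0.07, 0, 0, 0, 1],
    [0, 0, 0, 0, 0, 0, 1]
  ]
}}

```text
time_s: 18.25
ee_pos: [0.4332, -0.0155, 0.0323]
orientation: [[-0.999, -0.035, 0.0], [-0.035, 0.999, -0.001], [-0.0, -0.001, -1.0]]
wrist_force: [-1.1, -1.2, 2.2]
width: 0.278
grip_force: 49.5
```

Emit:
{"api": "servo_tool", "payload": {
  "steps": [
    [0, 0, 0, 0, 0, 0, -0.1],
    [0, 0, 0, 0, 0, 0, -0.1],
    [0, 0, -0.4, 0, 0, 0, -0.1],
    [0, 0, -0.9, 0, 0, 0, -0.1],
    [0, 0, -0.9, 0, 0, 0, -0.1]
  ]
}}

```text
time_s: 18.88
ee_pos: [0.4326, -0.0148, 0.1428]
orientation: [[-0.999, -0.036, -0.001], [-0.036, 0.999, 0.0], [0.001, 0.0, -1.0]]
wrist_force: [0.2, -0.2, -1.3]
width: 0.548
grip_force: 0.0
```

```bash
python3 - <<'E'
from h import *
st(); snap("top","t6"); snap("wrist","w6")
for k,p in B.items(): print(k,"top",fit("t6","top",*p),fit("top0","top",*p),"wrist",fit("w6","wrist",*p))
to([.530,-.198,.13])
E
```

```text
18.88 p [ 0.4326 -0.0148  0.1428] F [ 0.2 -0.2 -1.3] w 0.548 g 0.0 q [-19. -24. -31.  83.   0. -21.]
b1 top (array([ 0.6046, -0.2211]), np.float64(0.379)) (array([ 0.603, -0.22 ]), np.float64(0.366)) wrist (array([ 0.6127, -0.213 ]), np.float64(0.827))
b2 top (array([ 0.5308, -0.2004]), np.float64(0.455)) (array([ 0.5308, -0.2006]), np.float64(0.409)) wrist (array([ 0.5301, -0.2009]), np.float64(0.705))
b3 top (array([ 0.4278, -0.1974]), None) (array([ 0.4146, -0.1908]), np.float64(0.148)) wrist (array([ 0.5223, -0.1579]), np.float64(1.0))
b4 top (array([ 0.4319, -0.2926]), np.float64(0.106)) (array([ 0.4335, -0.2936]), np.float64(0.139)) wrist (array([ 0.4314, -0.2928]), np.float64(0.081))
b5 top (array([ 0.4512, -0.3951]), np.float64(0.18)) (array([ 0.452 , -0.3958]), np.float64(0.136)) wrist (array([ 0.4511, -0.3891]), np.float64(1.0))
shift [-1.76 -3.71  0.36] len 4.12 turn [-0.015  0.038  0.006]
```

Emit:
{"api": "servo_tool", "payload": {
  "steps": [
    [-0.36, -0.75, 0, 0, 0, 0, -0.1],
    [-0.36, -0.75, 0, 0, 0, 0, -0.1],
    [-0.36, -0.75, 0, 0, 0, 0, -0.1],
    [-0.36, -0.75, 0, 0, 0, 0, -0.1],
    [-0.34, -0.76, 0, 0, 0, 0, -0.1],
    [0, 0, 0.6, 0, 0, 0, -0.1],
    [0, 0, 0, 0, 0, 0, -0.1],
    [0, 0, 0, 0, 0, 0, -0.1]
  ]
}}

```text
time_s: 19.98
ee_pos: [0.5285, -0.1993, 0.1123]
orientation: [[-0.999, -0.036, 0.0], [-0.036, 0.999, 0.0], [-0.0, 0.0, -1.0]]
wrist_force: [0.6, -0.2, 1.1]
width: 0.552
grip_force: 0.0
```

```bash
python3 - <<'E'
from h import *
st(); to([.5306,-.2005,.021])
E
```

```text
19.98 p [ 0.5285 -0.1993  0.1123] F [ 0.6 -0.2  1.1] w 0.552 g 0.0 q [-34.   1. -12.  77.   0. -36.]
shift [-0.04 -0.03  1.83] len 1.83 turn [0.001 0.    0.008]
```

Emit:
{"api": "servo_tool", "payload": {
  "steps": [
    [-0.04, -0.03, 0.9, 0, 0, 0, -0.1],
    [0, 0, 0.7, 0, 0, 0, -0.1],
    [0, 0, 0.23, 0, 0, 0, -0.1],
    [0, 0, 0, 0, 0, 0, -0.1],
    [0, 0, 0, 0, 0, 0, 1],
    [0, 0, 0, 0, 0, 0, 1],
    [0, 0, 0, 0, 0, 0, 1]
  ],
  "grip_force": 50
}}

```text
time_s: 20.85
ee_pos: [0.532, -0.2019, 0.0226]
orientation: [[-0.999, -0.036, 0.003], [-0.036, 0.999, -0.002], [-0.003, -0.002, -1.0]]
wrist_force: [-0.8, 0.3, 6.5]
width: 0.28
grip_force: 49.0
```

Emit:
{"api": "servo_tool", "payload": {
  "steps": [
    [0, 0, -0.5, 0, 0, 0, 1],
    [0, 0, -0.9, 0, 0, 0, 1],
    [0.1, 0.6, -0.5, 0, 0, 0, 1],
    [0.12, 0.85, 0, 0, 0, 0, 1],
    [0.12, 0.85, 0, 0, 0, 0, 1],
    [0.12, 0.85, 0, 0, 0, 0, 1],
    [0.06, 0.63, 0, 0, 0, 0, 1],
    [0, 0, 0, 0, 0, 0, 1]
  ]
}}

```text
time_s: 21.85
ee_pos: [0.4981, -0.0115, 0.1164]
orientation: [[-0.999, -0.038, 0.002], [-0.038, 0.999, -0.0], [-0.002, -0.0, -1.0]]
wrist_force: [1.4, -0.1, 0.3]
width: 0.28
grip_force: 49.2
```

```bash
python3 - <<'E'
from h import *
st(); to([*nest(-.033,-.036),.032])
E
```

```text
21.85 p [ 0.4981 -0.0115  0.1164] F [ 1.4 -0.1  0.3] w 0.28 g 49.2 q [-16. -12. -23.  78.   0. -19.]
shift [ 0.01 -0.02  1.69] len 1.69 turn [-0.001  0.009  0.022]
```

Emit:
{"api": "servo_tool", "payload": {
  "steps": [
    [-0.02, -0.02, 0.8, 0, 0, 0, 1],
    [0, 0, 0.5, 0, 0, 0, 1],
    [0, 0, 0.2, 0, 0, 0, 1],
    [0, 0, 0.12, 0, 0, 0, 1],
    [0, 0, 0.07, 0, 0, 0, 1],
    [0, 0, 0, 0, 0, 0, 1]
  ]
}}

```text
time_s: 22.6
ee_pos: [0.4997, -0.014, 0.0325]
orientation: [[-0.999, -0.036, 0.001], [-0.036, 0.999, 0.002], [-0.001, 0.001, -1.0]]
wrist_force: [-3.4, 5.3, 6.7]
width: 0.282
grip_force: 50.2
```

Emit:
{"api": "servo_tool", "payload": {
  "steps": [
    [0, 0, 0, 0, 0, 0, -0.1],
    [0, 0, 0, 0, 0, 0, -0.1],
    [0, 0, -0.4, 0, 0, 0, -0.1],
    [0, 0, -0.9, 0, 0, 0, -0.1],
    [0, 0, -0.9, 0, 0, 0, -0.1]
  ]
}}

```text
time_s: 23.22
ee_pos: [0.4988, -0.0144, 0.1421]
orientation: [[-0.999, -0.035, -0.0], [-0.035, 0.999, -0.0], [0.0, -0.0, -1.0]]
wrist_force: [0.4, 0.3, -0.7]
width: 0.553
grip_force: 0.0
```

```bash
python3 - <<'E'
from h import *
st(); snap("top","t7"); snap("wrist","w7")
for k in("b1","b4","b5"): print(k,"top",fit("t7","top",*B[k]),"wrist",fit("w7","wrist",*B[k]))
to([.604,-.2205,.11])
E
```

```text
23.23 p [ 0.4988 -0.0144  0.1421] F [ 0.4  0.3 -0.7] w 0.553 g 0.0 q [-17. -12. -21.  81.  -0. -19.]
b1 top (array([ 0.604, -0.22 ]), np.float64(0.147)) wrist (array([ 0.603 , -0.2197]), np.float64(0.593))
b4 top (array([ 0.4331, -0.2925]), np.float64(0.102)) wrist (array([ 0.4318, -0.2932]), np.float64(0.036))
b5 top (array([ 0.4515, -0.3955]), np.float64(0.171)) wrist (array([ 0.4511, -0.3891]), np.float64(1.0))
shift [-1.89 -4.17  0.75] len 4.64 turn [-0.016  0.044  0.004]
```

Emit:
{"api": "servo_tool", "payload": {
  "steps": [
    [-0.38, -0.83, 0.1, 0, 0, 0, -0.1],
    [-0.38, -0.83, 0.1, 0, 0, 0, -0.1],
    [-0.38, -0.83, 0.1, 0, 0, 0, -0.1],
    [-0.38, -0.83, 0.1, 0, 0, 0, -0.1],
    [-0.38, -0.84, 0.1, 0, 0, 0, -0.1],
    [0, 0, 0.2, 0, 0, 0, -0.1],
    [0, 0, 0, 0, 0, 0, -0.1],
    [0, 0, 0, 0, 0, 0, -0.1]
  ]
}}

```text
time_s: 24.32
ee_pos: [0.6011, -0.2177, 0.1061]
orientation: [[-0.999, -0.036, 0.0], [-0.036, 0.999, 0.0], [-0.0, 0.0, -1.0]]
wrist_force: [-0.2, -0.0, 0.2]
width: 0.551
grip_force: 0.0
```

```bash
python3 - <<'E'
from h import *
st(); to([.6035,-.2203,.021])
E
```

```text
24.32 p [ 0.6011 -0.2177  0.1061] F [-0.2 -0.   0.2] w 0.551 g 0.0 q [-32.  14.   1.  77.   0. -34.]
shift [-0.05 -0.05  1.7 ] len 1.7 turn [0.001 0.    0.01 ]
```

Emit:
{"api": "servo_tool", "payload": {
  "steps": [
    [-0.05, -0.05, 0.8, 0, 0, 0, -0.1],
    [0, 0, 0.7, 0, 0, 0, -0.1],
    [0, 0, 0.2, 0, 0, 0, -0.1],
    [0, 0, 0, 0, 0, 0, -0.1],
    [0, 0, 0, 0, 0, 0, 1],
    [0, 0, 0, 0, 0, 0, 1],
    [0, 0, 0, 0, 0, 0, 1]
  ],
  "grip_force": 50
}}

```text
time_s: 25.2
ee_pos: [0.6052, -0.2216, 0.0232]
orientation: [[-0.999, -0.036, 0.003], [-0.036, 0.999, -0.001], [-0.003, -0.002, -1.0]]
wrist_force: [-1.2, 0.2, 6.3]
width: 0.279
grip_force: 49.1
```

Emit:
{"api": "servo_tool", "payload": {
  "steps": [
    [0, 0, -0.5, 0, 0, 0, 1],
    [0, 0, -0.9, 0, 0, 0, 1],
    [0.1, 0.6, -0.5, 0, 0, 0, 1],
    [0.14, 0.92, 0, 0, 0, 0, 1],
    [0.14, 0.92, 0, 0, 0, 0, 1],
    [0.14, 0.92, 0, 0, 0, 0, 1],
    [0.13, 0.86, 0, 0, 0, 0, 1],
    [0, 0, 0, 0, 0, 0, 1]
  ]
}}

```text
time_s: 26.2
ee_pos: [0.5637, -0.0088, 0.1168]
orientation: [[-0.999, -0.039, 0.001], [-0.039, 0.999, 0.0], [-0.001, 0.0, -1.0]]
wrist_force: [1.1, -0.5, -0.6]
width: 0.28
grip_force: 49.2
```

```bash
python3 - <<'E'
from h import *
st(); to([*nest(.033,-.036),.032])
E
```

```text
26.2 p [ 0.5637 -0.0088  0.1168] F [ 1.1 -0.5 -0.6] w 0.28 g 49.2 q [-14.   0. -12.  77.   0. -16.]
shift [-0.   -0.03  1.7 ] len 1.7 turn [0.001 0.007 0.025]
```

Emit:
{"api": "servo_tool", "payload": {
  "steps": [
    [-0.03, -0.02, 0.8, 0, 0, 0, 1],
    [0, 0, 0.5, 0, 0, 0, 1],
    [0, 0, 0.2, 0, 0, 0, 1],
    [0, 0, 0.12, 0, 0, 0, 1],
    [0, 0, 0.07, 0, 0, 0, 1],
    [0, 0, 0, 0, 0, 0, 1]
  ]
}}

```text
time_s: 26.95
ee_pos: [0.5664, -0.0118, 0.0331]
orientation: [[-0.999, -0.036, 0.002], [-0.036, 0.999, 0.002], [-0.002, 0.002, -1.0]]
wrist_force: [-2.1, 6.7, 5.5]
width: 0.278
grip_force: 50.1
```

Seated at the expected height. Next b4.

Emit:
{"api": "servo_tool", "payload": {
  "steps": [
    [0, 0, 0, 0, 0, 0, -0.1],
    [0, 0, 0, 0, 0, 0, -0.1],
    [0, 0, -0.4, 0, 0, 0, -0.1],
    [0, 0, -0.9, 0, 0, 0, -0.1],
    [0, 0, -0.9, 0, 0, 0, -0.1]
  ]
}}

```text
time_s: 27.58
ee_pos: [0.5654, -0.0124, 0.144]
orientation: [[-0.999, -0.035, 0.001], [-0.035, 0.999, -0.0], [-0.001, -0.0, -1.0]]
wrist_force: [1.7, 0.4, 0.6]
width: 0.555
grip_force: 0.0
```

```bash
python3 - <<'E'
from h import *
st(); snap("top","t8"); snap("wrist","w8")
for k in("b4","b5"): print(k,"top",fit("t8","top",*B[k]),"wrist",fit("w8","wrist",*B[k]))
to([.432,-.2929,.12])
E
```

```text
27.57 p [ 0.5654 -0.0124  0.144 ] F [1.7 0.4 0.6] w 0.555 g 0.0 q [-15.  -0. -10.  80.  -0. -17.]
b4 top (array([ 0.4331, -0.2943]), np.float64(0.178)) wrist (array([ 0.4312, -0.2945]), np.float64(0.019))
b5 top (array([ 0.4512, -0.3951]), np.float64(0.18)) wrist (array([ 0.4511, -0.3891]), np.float64(1.0))
shift [ 2.93 -5.49  0.56] len 6.25 turn [-0.016  0.053  0.005]
```

Emit:
{"api": "servo_tool", "payload": {
  "steps": [
    [0.42, -0.78, 0.05, 0, 0, 0, -0.1],
    [0.42, -0.79, 0.05, 0, 0, 0, -0.1],
    [0.42, -0.79, 0.1, 0, 0, 0, -0.1],
    [0.42, -0.79, 0.1, 0, 0, 0, -0.1],
    [0.42, -0.79, 0.1, 0, 0, 0, -0.1],
    [0.42, -0.79, 0.1, 0, 0, 0, -0.1],
    [0.42, -0.78, 0.1, 0, 0, 0, -0.1],
    [0, 0, 0, 0, 0, 0, -0.1]
  ]
}}

```text
time_s: 28.68
ee_pos: [0.427, -0.2951, 0.1117]
orientation: [[-1.0, -0.032, -0.0], [-0.032, 1.0, -0.001], [0.0, -0.001, -1.0]]
wrist_force: [-0.1, 0.5, 0.9]
width: 0.554
grip_force: 0.0
```

Emit:
{"api": "servo_tool", "payload": {
  "steps": [
    [0, 0, 0, 0, 0, 0, -0.1],
    [0, 0, 0, 0, 0, 0, -0.1]
  ]
}}

```text
time_s: 28.92
ee_pos: [0.4289, -0.292, 0.1117]
orientation: [[-0.999, -0.037, 0.0], [-0.037, 0.999, -0.0], [-0.0, -0.0, -1.0]]
wrist_force: [0.2, -0.1, 0.0]
width: 0.551
grip_force: 0.0
```

```bash
python3 - <<'E'
from h import *
st(); snap("wrist","w9")
for k in("b4","b5"): print(k,"wrist",fit("w9","wrist",*B[k]))
to([.432,-.2937,.021])
E
```

```text
28.93 p [ 0.4289 -0.292   0.1117] F [ 0.2 -0.1  0. ] w 0.551 g 0.0 q [-49.  -8. -20.  77.   0. -51.]
b4 wrist (array([ 0.4321, -0.2939]), np.float64(0.298))
b5 wrist (array([ 0.4508, -0.3955]), np.float64(0.326))
shift [-0.06 -0.04  1.81] len 1.81 turn [-0.001  0.002  0.014]
```

Emit:
{"api": "servo_tool", "payload": {
  "steps": [
    [-0.06, -0.04, 0.8, 0, 0, 0, -0.1],
    [0, 0, 0.8, 0, 0, 0, -0.1],
    [0, 0, 0.21, 0, 0, 0, -0.1],
    [0, 0, 0, 0, 0, 0, -0.1],
    [0, 0, 0, 0, 0, 0, 1],
    [0, 0, 0, 0, 0, 0, 1],
    [0, 0, 0, 0, 0, 0, 1]
  ],
  "grip_force": 50
}}

```text
time_s: 29.85
ee_pos: [0.4325, -0.2957, 0.0229]
orientation: [[-0.999, -0.036, 0.002], [-0.036, 0.999, -0.002], [-0.002, -0.002, -1.0]]
wrist_force: [-0.0, 1.5, 6.8]
width: 0.28
grip_force: 49.1
```

Emit:
{"api": "servo_tool", "payload": {
  "steps": [
    [0, 0, -0.5, 0, 0, 0, 1],
    [0, 0, -0.9, 0, 0, 0, 1],
    [-0.5, 0.65, -0.4, 0, 0, 0, 1],
    [-0.6, 0.8, 0, 0, 0, 0, 1],
    [-0.6, 0.8, 0, 0, 0, 0, 1],
    [-0.6, 0.8, 0, 0, 0, 0, 1],
    [-0.6, 0.8, 0, 0, 0, 0, 1],
    [-0.6, 0.8, 0, 0, 0, 0, 1]
  ]
}}

```text
time_s: 30.85
ee_pos: [0.5994, -0.0548, 0.112]
orientation: [[-0.999, -0.035, 0.002], [-0.035, 0.999, -0.001], [-0.002, -0.001, -1.0]]
wrist_force: [-0.2, -0.7, -0.2]
width: 0.285
grip_force: 49.2
```

Emit:
{"api": "servo_tool", "payload": {
  "steps": [
    [-0.6, 0.85, 0, 0, 0, 0, 1],
    [0, 0, 0, 0, 0, 0, 1],
    [0, 0, 0, 0, 0, 0, 1]
  ]
}}

```text
time_s: 31.22
ee_pos: [0.6266, -0.0127, 0.1113]
orientation: [[-0.999, -0.036, 0.0], [-0.036, 0.999, -0.0], [-0.0, -0.0, -1.0]]
wrist_force: [-0.5, -1.4, -1.0]
width: 0.279
grip_force: 49.2
```

```bash
python3 - <<'E'
from h import *
st(); to([*nest(.099,-.036),.032])
E
```

```text
31.23 p [ 0.6266 -0.0127  0.1113] F [-0.5 -1.4 -1. ] w 0.279 g 49.2 q [-13.  11.  -1.  78.  -0. -15.]
shift [-0.07  0.09  1.59] len 1.59 turn [-0.002  0.002  0.008]
```

Emit:
{"api": "servo_tool", "payload": {
  "steps": [
    [-0.07, 0.1, 0.7, 0, 0, 0, 1],
    [0, 0, 0.5, 0, 0, 0, 1],
    [0, 0, 0.2, 0, 0, 0, 1],
    [0, 0, 0.12, 0, 0, 0, 1],
    [0, 0, 0.07, 0, 0, 0, 1],
    [0, 0, 0, 0, 0, 0, 1]
  ]
}}

```text
time_s: 31.98
ee_pos: [0.6298, -0.0082, 0.033]
orientation: [[-0.999, -0.035, 0.0], [-0.035, 0.999, -0.001], [-0.0, -0.001, -1.0]]
wrist_force: [-5.5, -0.8, 7.9]
width: 0.276
grip_force: 50.0
```

Emit:
{"api": "servo_tool", "payload": {
  "steps": [
    [0, 0, 0, 0, 0, 0, -0.1],
    [0, 0, 0, 0, 0, 0, -0.1],
    [0, 0, -0.4, 0, 0, 0, -0.1],
    [0, 0, -0.9, 0, 0, 0, -0.1],
    [0, 0, -0.9, 0, 0, 0, -0.1]
  ]
}}

```text
time_s: 32.6
ee_pos: [0.6298, -0.0074, 0.1439]
orientation: [[-0.999, -0.036, 0.001], [-0.036, 0.999, -0.0], [-0.001, -0.0, -1.0]]
wrist_force: [0.6, -0.6, -0.2]
width: 0.548
grip_force: 0.0
```

```bash
python3 - <<'E'
from h import *
st(); snap("top","t10")
print(fit("t10","top",.451,-.3955)); to([.451,-.3955,.12])
E
```

```text
32.6 p [ 0.6298 -0.0074  0.1439] F [ 0.6 -0.6 -0.2] w 0.548 g 0.0 q [-13.  11.   2.  81.   0. -15.]
(array([ 0.4517, -0.3966]), np.float64(0.191))
shift [ 3.91 -7.62  0.61] len 8.58 turn [-0.013  0.052  0.006]
```

Emit:
{"api": "servo_tool", "payload": {
  "steps": [
    [0.43, -0.85, 0, 0, 0, 0, -0.1],
    [0.43, -0.85, 0, 0, 0, 0, -0.1],
    [0.43, -0.85, 0, 0, 0, 0, -0.1],
    [0.43, -0.85, 0, 0, 0, 0, -0.1],
    [0.43, -0.85, 0, 0, 0, 0, -0.1],
    [0.43, -0.85, 0, 0, 0, 0, -0.1],
    [0.43, -0.85, 0, 0, 0, 0, -0.1],
    [0.43, -0.85, 0, 0, 0, 0, -0.1]
  ]
}}

```text
time_s: 33.65
ee_pos: [0.4694, -0.3549, 0.1428]
orientation: [[-0.999, -0.036, 0.001], [-0.036, 0.999, -0.001], [-0.001, -0.001, -1.0]]
wrist_force: [0.0, 0.2, 0.6]
width: 0.548
grip_force: 0.0
```

Emit:
{"api": "servo_tool", "payload": {
  "steps": [
    [0.43, -0.82, 0.3, 0, 0, 0, -0.1],
    [0, 0, 0.3, 0, 0, 0, -0.1],
    [0, 0, 0, 0, 0, 0, -0.1],
    [0, 0, 0, 0, 0, 0, -0.1]
  ]
}}

```text
time_s: 34.15
ee_pos: [0.4507, -0.3943, 0.1122]
orientation: [[-0.999, -0.037, 0.001], [-0.037, 0.999, -0.0], [-0.001, -0.0, -1.0]]
wrist_force: [-0.3, -0.1, 0.4]
width: 0.551
grip_force: 0.0
```

```bash
python3 - <<'E'
from h import *
st(); snap("wrist","w11")
print(fit("w11","wrist",.451,-.3955)); to([.451,-.3955,.021])
E
```

```text
34.15 p [ 0.4507 -0.3943  0.1122] F [-0.3 -0.1  0.4] w 0.551 g 0.0 q [-54.   6.  -6.  77.   0. -56.]
(array([ 0.4511, -0.3959]), np.float64(0.263))
shift [-0.   -0.02  1.83] len 1.83 turn [-0.005  0.005  0.014]
```

Emit:
{"api": "servo_tool", "payload": {
  "steps": [
    [0, -0.02, 0.8, 0, 0, 0, -0.1],
    [0, 0, 0.8, 0, 0, 0, -0.1],
    [0, 0, 0.22, 0, 0, 0, -0.1],
    [0, 0, 0, 0, 0, 0, -0.1],
    [0, 0, 0, 0, 0, 0, 1],
    [0, 0, 0, 0, 0, 0, 1],
    [0, 0, 0, 0, 0, 0, 1]
  ],
  "grip_force": 50
}}

```text
time_s: 35.08
ee_pos: [0.451, -0.3973, 0.0227]
orientation: [[-0.999, -0.036, 0.002], [-0.036, 0.999, -0.003], [-0.002, -0.003, -1.0]]
wrist_force: [-0.1, 1.4, 6.4]
width: 0.277
grip_force: 49.1
```

Emit:
{"api": "servo_tool", "payload": {
  "steps": [
    [0, 0, -0.5, 0, 0, 0, 1],
    [0, 0, -0.9, 0, 0, 0, 1],
    [-0.24, 0.7, -0.6, 0, 0, 0, 1],
    [-0.25, 0.92, 0, 0, 0, 0, 1],
    [-0.25, 0.92, 0, 0, 0, 0, 1],
    [-0.25, 0.92, 0, 0, 0, 0, 1],
    [-0.25, 0.92, 0, 0, 0, 0, 1],
    [-0.25, 0.92, 0, 0, 0, 0, 1]
  ]
}}

```text
time_s: 36.08
ee_pos: [0.5156, -0.1273, 0.1215]
orientation: [[-0.999, -0.035, 0.002], [-0.035, 0.999, -0.001], [-0.002, -0.001, -1.0]]
wrist_force: [0.5, 0.2, -0.3]
width: 0.278
grip_force: 49.2
```

Emit:
{"api": "servo_tool", "payload": {
  "steps": [
    [-0.25, 0.92, 0, 0, 0, 0, 1],
    [-0.25, 0.92, 0, 0, 0, 0, 1],
    [-0.25, 0.92, 0, 0, 0, 0, 1],
    [-0.28, 0.92, 0, 0, 0, 0, 1],
    [0, 0, 0, 0, 0, 0, 1],
    [0, 0, 0, 0, 0, 0, 1]
  ]
}}

```text
time_s: 36.83
ee_pos: [0.5602, 0.057, 0.1209]
orientation: [[-0.999, -0.036, 0.001], [-0.036, 0.999, -0.0], [-0.001, -0.0, -1.0]]
wrist_force: [0.2, -0.0, -0.6]
width: 0.278
grip_force: 49.2
```

```bash
python3 - <<'E'
from h import *
st(); to([*nest(.033,.036),.032])
E
```

```text
36.83 p [0.5602 0.057  0.1209] F [ 0.2 -0.  -0.6] w 0.278 g 49.2 q [ -7.  -0. -12.  78.  -0. -10.]
shift [-0.03  0.09  1.78] len 1.78 turn [-0.002  0.004  0.008]
```

Emit:
{"api": "servo_tool", "payload": {
  "steps": [
    [-0.03, 0.08, 0.8, 0, 0, 0, 1],
    [0, 0, 0.6, 0, 0, 0, 1],
    [0, 0, 0.2, 0, 0, 0, 1],
    [0, 0, 0.1, 0, 0, 0, 1],
    [0, 0, 0.07, 0, 0, 0, 1],
    [0, 0, 0, 0, 0, 0, 1]
  ]
}}

```text
time_s: 37.58
ee_pos: [0.5616, 0.0606, 0.0327]
orientation: [[-0.999, -0.035, 0.001], [-0.035, 0.999, -0.001], [-0.001, -0.001, -1.0]]
wrist_force: [-2.2, -0.5, 4.0]
width: 0.279
grip_force: 49.6
```

Emit:
{"api": "servo_tool", "payload": {
  "steps": [
    [0, 0, 0, 0, 0, 0, -0.1],
    [0, 0, 0, 0, 0, 0, -0.1],
    [0, 0, -0.4, 0, 0, 0, -0.1],
    [0, 0, -0.9, 0, 0, 0, -0.1],
    [0.5, -0.2, -0.8, 0, 0, 0, -0.1],
    [0.6, -0.2, -0.7, 0, 0, 0, -0.1],
    [0.6, 0, -0.7, 0, 0, 0, -0.1],
    [0, 0, 0, 0, 0, 0, -0.1]
  ]
}}

```text
time_s: 38.58
ee_pos: [0.4776, 0.0379, 0.2116]
orientation: [[-0.999, -0.035, 0.007], [-0.035, 0.999, -0.001], [-0.007, -0.001, -1.0]]
wrist_force: [-0.6, -0.7, 0.2]
width: 0.554
grip_force: 0.0
```

```bash
python3 - <<'E'
from h import *
st(); snap("wrist","w12"); snap("top","t12"); snap("scene","s12")
for i,j in [(-.099,-.036),(-.033,-.036),(.033,-.036),(.099,-.036),(-.099,.036),(-.033,.036),(.033,.036)]:
    n=nest(i,j); print(i,j,n.round(4),fit("w12","wrist",*n,b=.010))
a=cv2.imread("pics/w12.png")[60:320,120:520]; b=cv2.imread("pics/s12.png")[130:290,240:460]
a=cv2.resize(a,(400,260)); b=cv2.resize(b,(400,291)); cv2.imwrite("pics/c12.png",cv2.resize(np.vstack([a,b]),None,fx=1.08,fy=1.08))
to([*nest(0,.115),.12])
E
```

```text
38.58 p [0.4776 0.0379 0.2116] F [-0.6 -0.7  0.2] w 0.554 g 0.0 q [-11. -16. -17.  88.   0. -13.]
-0.099 -0.036 [ 0.432  -0.0149] (array([ 0.4328, -0.0164]), np.float64(0.685))
-0.033 -0.036 [ 0.498  -0.0126] (array([ 0.4988, -0.0146]), np.float64(0.825))
0.033 -0.036 [ 0.5639 -0.0103] (array([ 0.5685, -0.0122]), np.float64(0.875))
0.099 -0.036 [ 0.6299 -0.0081] (array([ 0.6323, -0.0141]), np.float64(0.864))
-0.099 0.036 [0.4295 0.0571] (array([0.4296, 0.0574]), np.float64(0.726))
-0.033 0.036 [0.4955 0.0593] (array([0.4986, 0.0592]), np.float64(0.847))
0.033 0.036 [0.5614 0.0616] (array([0.5648, 0.0611]), np.float64(0.891))
shift [-1.04  1.99  1.74] len 2.84 turn [-0.     0.003  0.005]
```

View pics/c12.png

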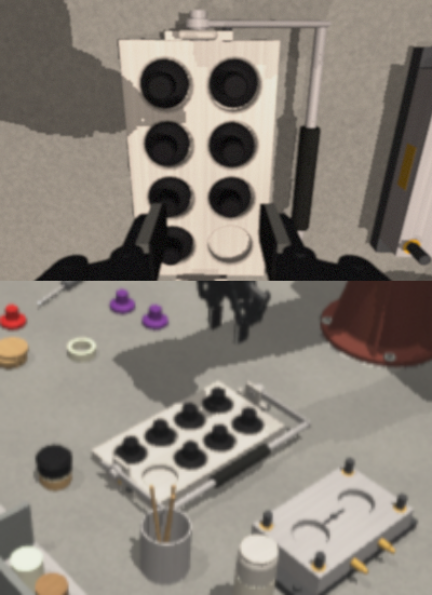

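All seven sit flat in nests (one empty at the far left), the mould cavities are empty and the bystanders are in place. Sleeve centre is at about (406,222) in the wrist picture. Now over to the folded bar.

Emit:
{"api": "servo_tool", "payload": {
  "steps": [
    [-0.2, 0.4, 0, 0, 0, 0, 0.05],
    [-0.27, 0.53, 0.3, 0, 0, 0, 0.05],
    [-0.27, 0.53, 0.4, 0, 0, 0, 0.05],
    [-0.27, 0.53, 0.4, 0, 0, 0, 0.05],
    [-0.02, 0, 0.6, 0, 0, 0, 0.05],
    [0, 0, 0, 0, 0, 0, 0.05],
    [0, 0, 0, 0, 0, 0, 0.05]
  ]
}}

```text
time_s: 39.6
ee_pos: [0.5251, 0.1393, 0.1222]
orientation: [[-0.999, -0.035, -0.0], [-0.035, 0.999, 0.0], [0.0, 0.0, -1.0]]
wrist_force: [0.6, 0.1, 0.2]
width: 0.473
grip_force: 0.0
```

```bash
python3 - <<'E'
from h import *
P=ld("w12"); print(proj(P,[*nest(0,.115),.04]).round(1),proj(P,[*nest(-.06,.115),.04]).round(1))
st(); snap("wrist","w13"); to([*nest(0,.115),.025])
P=ld("w13"); q=[proj(P,[*nest(i,.115),.04]).round().astype(int) for i in(-.12,.0)]
a=cv2.imread("pics/w13.png"); cv2.line(a,q[0],q[1],(0,0,255),1); cv2.imwrite("pics/c13.png",cv2.resize(a[:320,200:440],None,fx=1.8,fy=1.8))
E
```

```text
[401.5 224.7] [406.6 175.4]
39.6 p [0.5251 0.1393 0.1222] F [0.6 0.1 0.2] w 0.473 g 0.0 q [  1.  -3. -15.  78.   0.  -1.]
shift [-0.    0.    1.96] len 1.96 turn [0.    0.006 0.003]
```

View pics/c13.png

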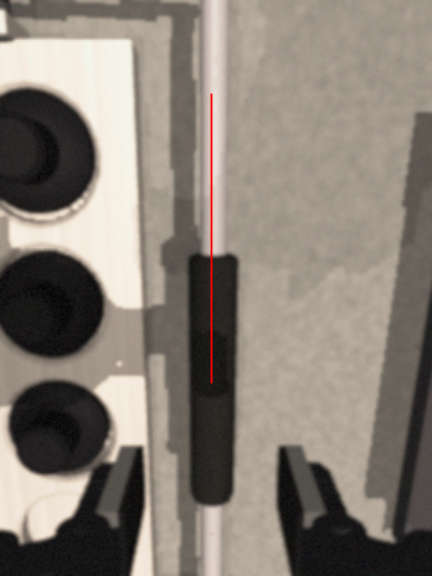

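The sleeve (centre x≈213) lies midway between the fingers. Descend and grip.

Emit:
{"api": "servo_tool", "payload": {
  "steps": [
    [0, 0.02, 0.7, 0, 0, 0, 0.05],
    [0, 0, 0.7, 0, 0, 0, 0.05],
    [0, 0, 0.4, 0, 0, 0, 0.05],
    [0, 0, 0.16, 0, 0, 0, 0.05],
    [0, 0, 0, 0, 0, 0, 1],
    [0, 0, 0, 0, 0, 0, 1],
    [0, 0, 0, 0, 0, 0, 1],
    [0, 0, 0, 0, 0, 0, 1]
  ],
  "grip_force": 60
}}

```text
time_s: 40.65
ee_pos: [0.5256, 0.1402, 0.0249]
orientation: [[-0.999, -0.035, 0.001], [-0.035, 0.999, -0.001], [-0.001, -0.001, -1.0]]
wrist_force: [-3.1, -3.9, 6.8]
width: 0.241
grip_force: 59.4
```

Emit:
{"api": "servo_tool", "payload": {
  "steps": [
    [0, -0.02, -0.3, 0, 0, 0, 1],
    [0, -0.06, -0.295, 0, 0, 0, 1],
    [0, -0.1, -0.285, 0, 0, 0, 1],
    [0, -0.13, -0.27, 0, 0, 0, 1],
    [0, -0.17, -0.25, 0, 0, 0, 1],
    [0, 0, 0, 0, 0, 0, 1]
  ]
}}

```text
time_s: 41.4
ee_pos: [0.5263, 0.1199, 0.0961]
orientation: [[-0.999, -0.038, 0.002], [-0.038, 0.999, 0.008], [-0.002, 0.008, -1.0]]
wrist_force: [-2.6, 18.3, 8.1]
width: 0.229
grip_force: 59.7
```

The outward force and the 6 mm lag match the bar rolling between the fixed-attitude pads (11 mm × 0.6 rad). From here I'll turn the tool together with the handle.

```bash
cat > arc.py <<'E'
from h import *
from scipy.spatial.transform import Rotation as Q
def plan(th0,d,th):
    "rows for the tool to follow the handle from th0 (tool as it stands) through th; bar d behind the TCP"
    s=readout.sense(); R0=Q.from_matrix(s["orientation"]); ax=np.array([np.cos(TH),np.sin(TH),0])
    bar=lambda a:np.array([*nest(0,.115*np.cos(a)),.04+.115*np.sin(a)])
    b0=s["ee_pos"]-R0.apply([0,0,d]); off=b0-bar(np.radians(th0)); print("bar off model mm",(off*1e3).round(1))
    p,R=s["ee_pos"],R0
    for t in th:
        Rn=Q.from_rotvec(ax*np.radians(t-th0))*R0; pn=bar(np.radians(t))+off+Rn.apply([0,0,d])
        print(t,(R.inv().apply(pn-p)/.05).round(3),((R.inv()*Rn).as_rotvec(degrees=True)/10).round(2)); p,R=pn,Rn
E
python3 - <<'E'
from arc import *
st(); plan(34.6,.0092,[42.6,50.6,58.6,66.6,74.6,82.6,90.6])
E
```

```text
41.4 p [0.5263 0.1199 0.0961] F [-2.6 18.3  8.1] w 0.229 g 59.7 q [ -1.  -4. -18.  75.   0.  -3.]
bar off model mm [-0.2  0.7 -0. ]
42.6 [-0.    -0.173 -0.254] [-0.8 -0.   0. ]
50.6 [-0.    -0.173 -0.254] [-0.8 -0.   0. ]
58.6 [-0.    -0.173 -0.254] [-0.8 -0.   0. ]
66.6 [-0.    -0.173 -0.254] [-0.8 -0.   0. ]
74.6 [-0.    -0.173 -0.254] [-0.8 -0.   0. ]
82.6 [-0.    -0.173 -0.254] [-0.8 -0.   0. ]
90.6 [-0.    -0.173 -0.254] [-0.8 -0.   0. ]
```

Emit:
{"api": "servo_tool", "payload": {
  "steps": [
    [0, -0.1, -0.24, -0.8, 0, 0, 1],
    [0, -0.17, -0.25, -0.8, 0, 0, 1],
    [0, -0.17, -0.25, -0.8, 0, 0, 1],
    [0, 0, 0, 0, 0, 0, 1]
  ],
  "grip_force": 80
}}

```text
time_s: 41.9
ee_pos: [0.5272, 0.09, 0.1292]
orientation: [[-0.999, -0.03, -0.012], [-0.032, 0.91, 0.414], [-0.001, 0.414, -0.91]]
wrist_force: [-3.9, 9.6, 13.1]
width: 0.224
grip_force: 81.8
```

```bash
python3 - <<'E'
from arc import *
st(); plan(58.6,.0092,[66.6])
E
```

```text
41.9 p [0.5272 0.09   0.1292] F [-3.9  9.6 13.1] w 0.224 g 81.8 q [-18.  -1. -16.  84.  23. -22.]
bar off model mm [-0.3  1.8 -0.6]
66.6 [-0.001 -0.173 -0.254] [-0.8  0.   0. ]
```

Emit:
{"api": "servo_tool", "payload": {
  "steps": [
    [0, -0.14, -0.27, -0.8, 0, 0, 1],
    [0, -0.17, -0.25, -0.8, 0, 0, 1],
    [0, -0.17, -0.25, -0.8, 0, 0, 1],
    [0, -0.17, -0.25, -0.8, 0, 0, 1],
    [0, 0, 0, 0, 0, 0, 1]
  ]
}}

```text
time_s: 42.52
ee_pos: [0.5291, 0.0334, 0.15]
orientation: [[-1.0, -0.013, -0.027], [-0.03, 0.551, 0.834], [0.004, 0.834, -0.551]]
wrist_force: [-10.1, -3.4, 19.8]
width: 0.218
grip_force: 84.7
```

```bash
python3 - <<'E'
from arc import *
st(); print(readout.sense()["orientation"].round(3)); plan(90,.0092,[93])
E
```

```text
42.52 p [0.5291 0.0334 0.15  ] F [-10.1  -3.4  19.8] w 0.218 g 84.7 q [-35.  24.   0. 108.  42. -53.]
[[-1.    -0.013 -0.027]
 [-0.03   0.551  0.834]
 [ 0.004  0.834 -0.551]]
bar off model mm [-0.3  1.2  0.1]
93 [-0.001 -0.059 -0.099] [-0.3  0.   0. ]
```

Emit:
{"api": "servo_tool", "payload": {
  "steps": [
    [0, -0.03, -0.04, 0, 0, 0, 1],
    [0, 0, 0, 0, 0, 0, 1]
  ]
}}

```text
time_s: 42.78
ee_pos: [0.5291, 0.0324, 0.1501]
orientation: [[-0.999, -0.019, -0.029], [-0.035, 0.557, 0.83], [0.0, 0.83, -0.557]]
wrist_force: [-3.8, 1.8, 11.1]
width: 0.22
grip_force: 83.6
```

Emit:
{"api": "servo_tool", "payload": {
  "steps": [
    [0, 0, 0, 0, 0, 0, -0.3],
    [0, 0, 0, 0, 0, 0, -0.3],
    [0, 0, 0, 0, 0, 0, -0.3],
    [0, 0, -0.3, 0, 0, 0, -0.3],
    [0, 0, -0.6, 0, 0, 0, -0.3],
    [0, 0, -0.9, 0, 0, 0, -0.3],
    [0, 0, -0.9, 0, 0, 0, -0.3],
    [0, 0, 0, 0, 0, 0, -0.3]
  ]
}}

```text
time_s: 43.78
ee_pos: [0.5329, -0.0807, 0.2204]
orientation: [[-1.0, -0.021, -0.02], [-0.028, 0.566, 0.824], [-0.006, 0.824, -0.567]]
wrist_force: [0.8, 0.5, 0.1]
width: 0.649
grip_force: 0.0
```

```bash
python3 - <<'E'
from h import *
st(); snap("top","t14"); snap("scene","s14")
T_=pose("top");S_=pose("scene"); b=[*nest(0,0),.155]; print(proj(T_,b),proj(S_,b))
a=cv2.imread("pics/t14.png")[120:290,180:500]; b=cv2.imread("pics/s14.png")[130:290,230:470]
a=cv2.resize(a,(560,298)); b=cv2.resize(b,(450,300)); o=np.zeros((598,560,3),np.uint8); o[:298]=a; o[298:,:450]=b; cv2.imwrite("pics/c14.png",o)
E
```

```text
43.77 p [ 0.5329 -0.0807  0.2204] F [0.8 0.5 0.1] w 0.649 g 0.0 q [-43.  31.  16. 121.  36. -61.]
[312.75064679 195.22229816] [338.11621657 176.30253955]
```

View pics/c14.png

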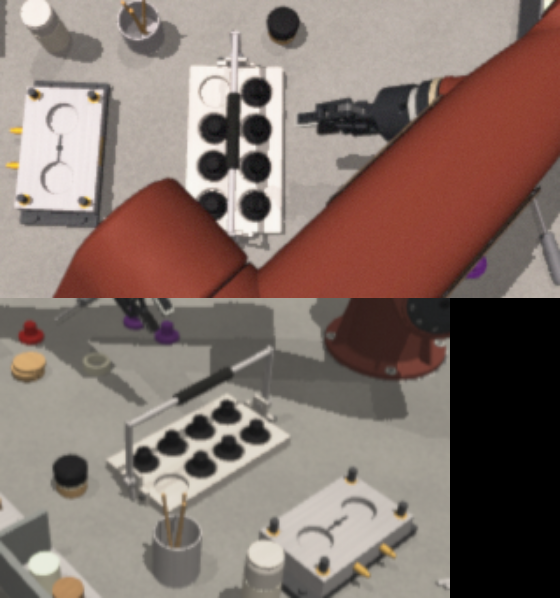

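The handle is upright (bar at the predicted pixel), with seven bodies in nests and the gripper clear. Joint 4 reads near its limit, so I'll back it off a little before handing in.

Emit:
{"api": "servo_tool", "payload": {
  "steps": [
    [0, 0, 0, 0.8, 0, 0, -0.3],
    [0, 0, 0, 0.8, 0, 0, -0.3],
    [0, 0, 0, 0, 0, 0, -0.3]
  ]
}}

```text
time_s: 44.25
ee_pos: [0.5321, -0.0752, 0.2216]
orientation: [[-0.999, -0.03, -0.018], [-0.035, 0.77, 0.637], [-0.006, 0.637, -0.771]]
wrist_force: [0.1, 0.3, -0.3]
width: 0.649
grip_force: 0.0
```

```bash
python3 - <<'E'
from h import *
from workcell import job
st(); print(readout.sense()["q"]); print(job.hand_in())
E
```

```text
44.25 p [ 0.5321 -0.0752  0.2216] F [ 0.1  0.3 -0.3] w 0.649 g 0.0 q [-39.  17.   9. 109.  29. -49.]
[-38.99313889  17.48842065   8.58804154 109.36654309  28.93119874
 -48.53585554]
the job is handed in; nothing more can be done
None
```

I handed the job in at 44 s: all seven brush bodies (two from the mould, five loose) are in nests, knob up, the carry handle is snapped upright, and I touched nothing else. One doubt: joint 4 read 121° (rounded; limit 120.99°) during the final retreat before I backed it off to 109°, and I don't know whether it passed its range.

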